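# Open the touch-latch tasting case and put the red tub away

## Robot

A 6-joint arm with a two-finger parallel gripper is mounted at the origin on the work surface. World frame = base frame: x ahead of the robot, y to its left, z up, the work surface at z = 0. Lengths are in m, angles in rad, forces in N, time in s.
With the tool pointing down it reaches from about 0.225 to 0.875 m from the base axis. Payload 3.4 kg.
Tool frame: the origin (TCP) lies on the centre line of the jaws, within the pads' length; the fingertips stand 19 mm ahead of it and the grasp point (between the pads) is the TCP (nose_length is the distance from the TCP to the fingertips, in m); z points along the fingers, y is the direction in which the jaws open and shut (so a half turn about z gives the same grasp; the last joint's range is limited). The gripper opens to 85 mm and grips with 20 to 120 N. Pads are 22 mm wide; open, the fingers measure 114 mm over their backs; the gripper's body (76 mm by 85 mm) begins 54 mm behind the grasp point. The pads swing forward as they close: fully open they stand 13 mm farther back than shut.
Start: joints at [-0.121, 0.276, 1.505, -0, 1.361, -0.121], TCP at [0.575, -0, 0.25] pointing down, gripper open.
Joint ranges: [-2.89, 2.89], [-0.75, 2.08], [0.22, 2.7], [-1.18, 4.32], [0.11, 2.71], [-2.7, 2.7]. Speed limits (rad/s): [2.57, 2.57, 3.14, 3.14, 3.14, 3.14].

## Interface

Orientations are given as a unit quaternion [w, x, y, z].
In Python, from rig import * gives the robot as it stands.
- The arm moves only by the shell command python3 -m jog 'ROWS' [OPENING] [FORCE]. ROWS is JSON, one flat list of numbers, 6 for each row, row after row: the shift along the tool's x, y, z in mm, then the turn, a rotation vector about the tool's x, y, z in degrees. In form: [tx, ty, tz, wx, wy, wz, tx, ty, tz, wx, wy, wz, ...]. A call has 1 to 10 rows; each row is the pose to reach, as a shift and turn from the pose commanded when the call began, along the tool's axes at that moment; what a row does not reach only later rows make up. A row lasts 1/8 s, in which the tool goes at most 62.5 mm and 10.7 degrees, less where a joint would pass 70% of its speed; a pose out of reach is approached as far as the arm can. A call with a gripper value outside its range is refused whole. OPENING is the closure, from 0 (fully open) to 1 (shut), set as the call begins (- or left out, the last holds). The fingers move at their own pace and stop on an object; FORCE is the grip in N (left out, the last holds). Time passes only in rows, so rows that repeat a pose let the fingers close. It gives the time, the measured TCP pose, the force and the opening at its end, in the units of the state.
- get_state(): the state, without advancing time (a new reading comes with each control period).
- get_image(name): name is "scene" or "side" or "wrist"; returns a dict with "frame" (420x560x3 uint8, red, green, blue), "camera_matrix" (3x3 intrinsics, pixels), "rvec" (rotation vector, rad) and "tvec" (3), from world to camera coordinates, as OpenCV has them. Camera axes: x right, y down, z forward; pixel columns grow to the right and rows downward; lengths in m; the calibration is good to about 2 mm. A picture is of the moment at which its call begins. There is no depth.
- sign_off(): hands the job in, once; it reports no verdict.
The state is a dict: "clock": time; "qpos": joint angles; "qd": joint speeds; "effort": joint torques, N m; "position": TCP position; "ee_rot": TCP orientation; "contact_force": force on the tool from outside, world axes, zero at the start; "moment": the same for the moment, N m; "width": finger opening in m.
Only numpy, scipy, OpenCV 4.12 (cv2) and the standard library are available. Lean on these libraries where they do the work, as an engineer would, in place of code of your own. Each camera call takes 0.05 s, during which the arm holds its last target.

## Task

Press the black disc on the tasting case's shut flap until the latch clicks, and catch the flap as it springs: let it up gently until it stands fully open, never letting it fly. Then take the red-lidded tub from the table, reach in under the raised flap and set the tub down gently, upright, on the middle of the dark coaster inside, and let go. Leave the flap fully open and everything else where it stands.

Things in the scene. Friction and masses are not known exactly. Their poses are not given: they have to be found in the camera images.
- case: Countertop tasting case: white box fixed to the table, 195 mm deep (x), 300 wide (y), 165 high. Origin on the table; x points level from its front to its back (roughly away from the robot), z up. Floor 20 mm above the table; side walls 8 mm thick, just under the sloping flap; front wall 9 mm thick, inner face at x = -71 mm, top 65 mm above the table. Behind the hinge (x over 60 mm) it is solid.
- flap_hinge (a point): Middle of the flap's hinge line, at (60, 0, 165) mm in the case's frame, along the case's y; axes as the case's. The flap is a flat clear pane with a grey frame, 160 mm from hinge to free edge, 294 wide, 6 thick (hinge line at mid-thickness), 250 g, hinged at its upper, far edge. Shut, it slopes down to the front at 35 degrees to the level.
- flap_pad (a point): Centre of the black disc (26 mm across) on the flap's outer face, where to press; 130 mm from the hinge line, 30 mm from the free front edge; moves with the flap. z is the outward normal, -x points to the free edge. Pressed in about 3 mm here (about 3 N; it bottoms at 5 mm) the latch clicks free for good; then the spring pushes the disc outwards with 1.5 to 3 N.
- flap (a joint): Angle of the flap (rad): 0 shut, positive raised, 1.50 fully open against its stop, free edge then pointing 51 degrees up and forward, 290 mm above the table. A spring drives it open and keeps it open; the latch holds it shut. Once clicked it flies open unless held back: it follows whatever stays on its outer face, so a finger backing off along the disc's arc lets it up.
- catch (a joint): Slide of the hidden latch (m), inside the case: 0 = holding the flap, above 0.015 = clicked free (it ends at about 0.026 and does not go back).
- red_tub_center (a point): The tub to be put away: red lid. White round tub, 55 mm across, 70 mm high, about 160 g, standing upright; the point is its centre, 35 mm above its underside, z up its axis. 
- coaster_center (a point): Round dark slate coaster, 90 mm across, 4 mm thick, fixed on the floor of the case in its left or right half (66 mm either side of the middle, 55 mm in front of the hinge line). The point is the centre of its upper face, 24 mm above the table.
- blue_tub_center (a point): Blue-lidded tub that already stands in the other half of the case, on its floor, beside the coaster (132 mm from it): to be left alone. White round tub, 55 mm across, 70 mm high, about 160 g, standing upright; the point is its centre, 35 mm above its underside, z up its axis. 
- green_tub_center (a point): Green-lidded tub on the table, to be left alone. White round tub, 55 mm across, 70 mm high, about 160 g, standing upright; the point is its centre, 35 mm above its underside, z up its axis. 
- yellow_tub_center (a point): Yellow-lidded tub on the table, to be left alone. White round tub, 55 mm across, 70 mm high, about 160 g, standing upright; the point is its centre, 35 mm above its underside, z up its axis. 
- red_tub: The same red-lidded tub, origin at the centre of its underside, 35 mm below red_tub_center.
- sanitizer: White bottle with a blue cap, 60 mm across, 150 mm high, standing on the table; origin at its underside. To be left alone.
- carton: Brown carton lying on the table, 70 x 100 x 40 mm; origin at its underside. To be left alone.
- wedge: Yellow block of cheese, 70 x 50 x 35 mm, on a wooden board 170 x 220 x 16 mm; origin at its underside. To be left alone.
- bowl: White bowl, 120 mm across, 50 mm high, on the table; origin at its underside. To be left alone.
Things that resemble listed ones, but are neither listed nor needed, are in the scene too. What is shaped like the red_tub but purple is not meant.

How it is judged:
By the outcome, as a careful person would: the job done as asked, in the order asked, and still so for the second after the job is handed in, with the robot touching nothing.
It also fails if it takes over 70 s, if anything falls off the work surface, if the arm or the gripper's body presses on something with over 40 N, if the wrist force passes 120 N, or if a joint passes its speed limit or range.

## Working session

There is one attempt and no reset: what is moved stays moved. The work goes in short steps, Python scripts to look and compute and a shell command to move; the robot and the scene stay as the last step left them, time stands still between calls to the robot, and variables do not carry over. Pictures are saved under pics/ and viewed, and the job is handed in when it is done.

```bash
ls; mkdir -p pics; python3 - <<'E'
from rig import *
import cv2
s=get_state();print(s)
for n in("scene","side","wrist"):
    d=get_image(n);cv2.imwrite(f"pics/{n}0.png",d["frame"][:,:,::-1]);print(n,d["camera_matrix"],d["rvec"],d["tvec"])
E
```

```text
pics
{'clock': 0.0, 'qpos': array([-1.20977617e-01,  2.76628813e-01,  1.50613785e+00, -1.02063248e-05,
        1.36070661e+00, -1.21002236e-01]), 'qd': array([-3.63825396e-04,  1.70038338e-03, -1.26014318e-03,  9.11544524e-04,
        9.16424180e-04,  8.42528230e-05]), 'effort': array([ 6.20495921e-04, -4.16768074e+01, -2.45808578e+01, -1.52056768e-04,
        1.11346930e-02,  1.69860516e-05]), 'position': array([5.74504693e-01, 6.42218981e-05, 2.49418521e-01]), 'ee_rot': array([-7.37210044e-04,  7.07097009e-01,  7.07115928e-01, -5.83715725e-04]), 'contact_force': array([ 0.80338156, -1.57730279,  0.83834456]), 'moment': array([-0.00395295, -0.00191303, -0.02061022]), 'width': 0.0852959432254575}
scene [[466.08917755   0.         277.53773175]
 [  0.         466.08917755 206.31685369]
 [  0.           0.           1.        ]] [ 1.99542568  1.13628979 -0.55070725] [-0.29072898 -0.18908193  1.92277526]
side [[452.66808756   0.         269.32721778]
 [  0.         452.66808756 203.29851555]
 [  0.           0.           1.        ]] [ 0.72342722 -2.45257216  1.27983419] [0.48441705 0.25390992 1.01129497]
wrist [[297.64988208   0.         286.09128838]
 [  0.         297.64988208 204.82854827]
 [  0.           0.           1.        ]] [-2.82788891e+00 -3.22483886e-04  1.35228102e-03] [-0.57439527 -0.04003571  0.38028864]
```

View pics/scene0.png

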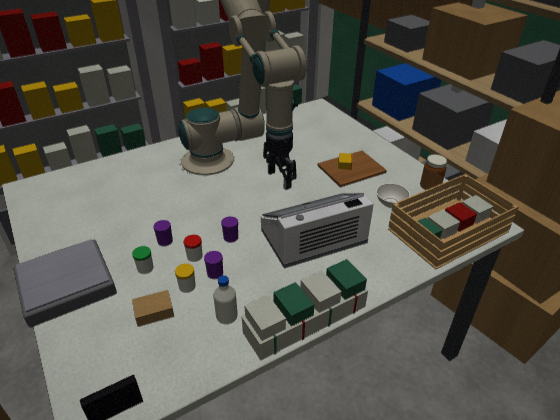

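View pics/side0.png

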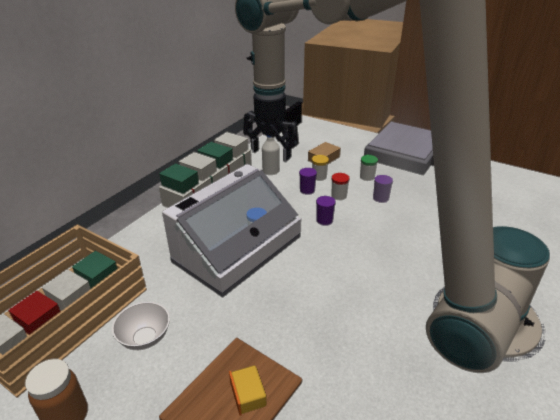

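View pics/wrist0.png

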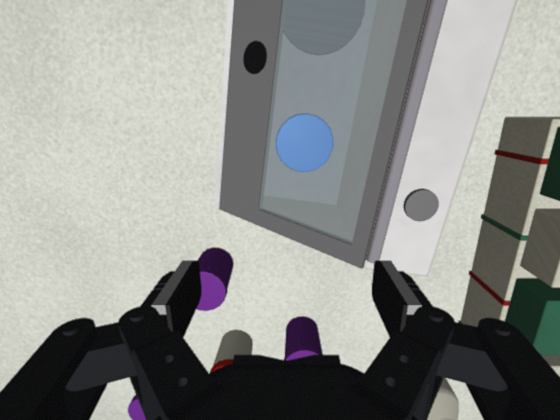

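```bash
cat > h.py <<'E'
from rig import *
import cv2, numpy as np
from scipy.spatial.transform import Rotation as R
def cam(d):
    return d["camera_matrix"],cv2.Rodrigues(np.array(d["rvec"],float))[0],np.array(d["tvec"],float).ravel()
def ray(d,uv):
    K,Rm,t=cam(d); v=Rm.T@np.linalg.inv(K)@np.array([*uv,1.]); return -Rm.T@t, v/np.linalg.norm(v)
def onz(d,uv,z):
    o,v=ray(d,uv); return o+v*(z-o[2])/v[2]
def tri(*a):
    A=np.zeros((3,3));b=np.zeros(3);rs=[ray(d,u) for d,u in a]
    for o,v in rs:
        P=np.eye(3)-np.outer(v,v);A+=P;b+=P@o
    p=np.linalg.solve(A,b)
    return p,[1000*np.linalg.norm((np.eye(3)-np.outer(v,v))@(p-o)) for o,v in rs]
def proj(d,p):
    K,Rm,t=cam(d);q=K@(Rm@np.array(p)+t);return q[:2]/q[2]
def blobs(f,lo,hi,box=None,mina=15):
    hsv=cv2.cvtColor(np.ascontiguousarray(f),cv2.COLOR_RGB2HSV);m=cv2.inRange(hsv,np.array(lo),np.array(hi))
    if box:
        z=np.zeros_like(m);x0,y0,x1,y1=box;z[y0:y1,x0:x1]=m[y0:y1,x0:x1];m=z
    n,l,s,c=cv2.connectedComponentsWithStats(m)
    return [(c[i].round(1).tolist(),s[i].tolist()) for i in range(1,n) if s[i][4]>=mina]
def save(d,name,box=None,k=1):
    f=d["frame"][:,:,::-1]
    if box:f=f[box[1]:box[3],box[0]:box[2]]
    cv2.imwrite(f"pics/{name}.png",cv2.resize(f,None,fx=k,fy=k,interpolation=cv2.INTER_CUBIC))
E
python3 - <<'E'
from h import *
S=get_image("scene");D=get_image("side");W=get_image("wrist")
print("red",blobs(S["frame"],(0,150,60),(6,255,255),(130,200,260,300)),blobs(D["frame"],(0,150,60),(6,255,255),(270,130,420,240)))
print("blue",blobs(D["frame"],(100,80,60),(118,255,255),(200,180,320,260)),blobs(W["frame"],(100,80,60),(118,255,255)))
print("disc",blobs(D["frame"],(0,0,0),(180,255,30),(230,210,280,250),5),blobs(W["frame"],(0,0,0),(180,255,35),(235,30,280,90)))
print("yel",blobs(S["frame"],(18,150,60),(30,255,255),(130,200,260,300)),blobs(D["frame"],(18,150,60),(30,255,255),(270,130,420,240)))
print("grn",blobs(S["frame"],(50,150,60),(80,255,255),(110,200,260,300)),blobs(D["frame"],(50,150,60),(80,255,255),(270,130,420,240)))
print("pur",blobs(S["frame"],(125,100,30),(150,255,255),(110,200,260,300)),blobs(D["frame"],(125,100,30),(150,255,255),(270,130,420,240)))
save(D,"side_c",(150,140,430,320),2.8);save(W,"wrist_c",(200,0,480,280),2.1);save(S,"scene_c",(120,180,400,320),2.8)
E
```

```text
red [([191.8, 240.8], [184, 235, 17, 13, 173])] [([339.9, 178.0], [332, 173, 17, 11, 147])]
blue [([255.2, 213.3], [247, 208, 20, 13, 189])] [([303.7, 142.2], [275, 113, 58, 59, 2635])]
disc [([254.0, 231.4], [250, 228, 8, 8, 46])] [([254.2, 57.0], [244, 42, 22, 31, 544])]
yel [([184.0, 271.0], [175, 264, 19, 15, 231])] [([319.7, 159.3], [311, 155, 18, 10, 149])]
grn [([140.9, 252.3], [133, 247, 18, 12, 168])] []
pur [([229.9, 228.4], [222, 217, 16, 25, 344]), ([163.0, 231.9], [154, 220, 18, 25, 358]), ([213.7, 263.7], [204, 251, 19, 27, 407])] [([307.4, 179.5], [300, 168, 17, 25, 342]), ([382.6, 179.4], [375, 176, 16, 8, 104]), ([325.1, 209.1], [317, 196, 18, 28, 419])]
```

View pics/side_c.png

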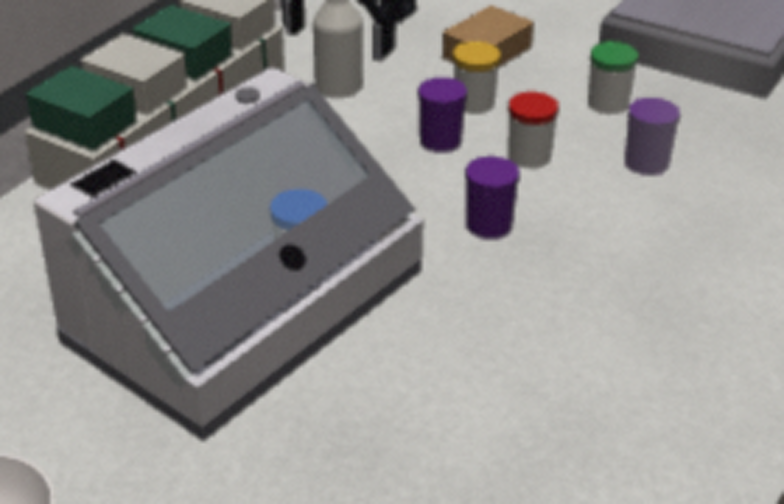

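View pics/scene_c.png

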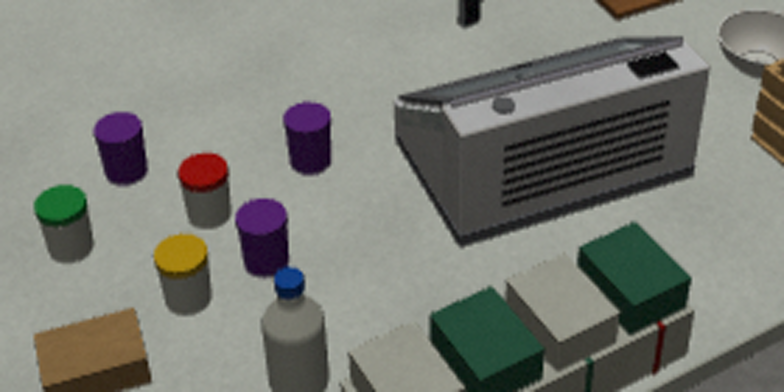

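View pics/wrist_c.png

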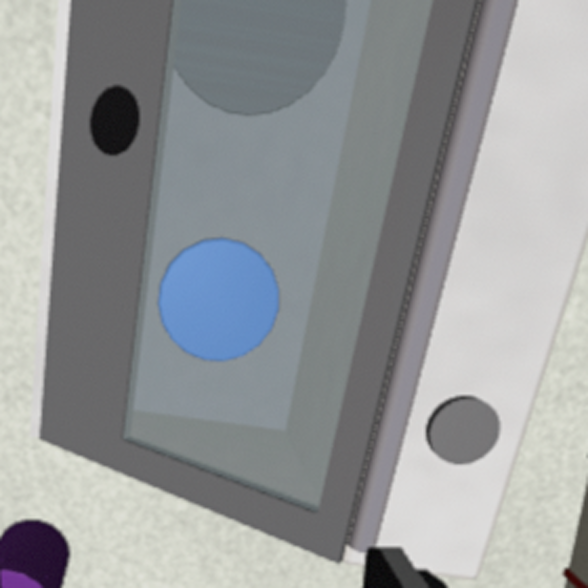

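```bash
python3 - <<'E'
from h import *
np.set_printoptions(precision=4,suppress=True)
S=get_image("scene");D=get_image("side");W=get_image("wrist")
print("disc",tri((D,(254,231.4)),(W,(254.2,57))))
print("blue top",tri((D,(255.2,213.3)),(W,(303.7,142.2))), "z=.091", onz(W,(303.7,142.2),.091))
print("FL",tri((D,(298.2,216)),(W,(220,208))))
print("HL",tri((D,(258.9,171.4)),(W,(363,267))), onz(W,(363,267),.165))
print("FR z.071",onz(D,(221.4,272.9),.0763),"FL",onz(D,(298.2,216),.0763),onz(W,(220,208),.0763))
print("HR",onz(D,(178.6,216),.168),onz(D,(258.9,171.4),.168))
print("red",tri((S,(191.8,240.8)),(D,(339.9,178))),onz(S,(191.8,240.8),.066),onz(D,(339.9,178),.066))
print("yel",tri((S,(184,271)),(D,(319.7,159.3))))
print("pur", *[onz(S,u,.036) for u in((229.9,228.4),(163,231.9),(213.7,263.7))])
print("pur", *[onz(D,u,.036) for u in((307.4,179.5),(325.1,209.1))])
print("green",onz(S,(140.9,252.3),.066))
E
```

```text
disc (array([0.5467, 0.12  , 0.0938]), [np.float64(1.453238703123781), np.float64(1.4532387031237115)])
blue top (array([0.5915, 0.0486, 0.0885]), [np.float64(0.25622140565028023), np.float64(0.2562214056501588)]) z=.091 [0.5916 0.049  0.091 ]
FL (array([ 0.5027, -0.0244,  0.0683]), [np.float64(1.029807048417944), np.float64(1.029807048418024)])
HL (array([ 0.6396, -0.0449,  0.1556]), [np.float64(1.2075746905686424), np.float64(1.2075746905689047)]) [ 0.6361 -0.0404  0.165 ]
FR z.071 [0.5341 0.2663 0.0763] FL [ 0.4969 -0.0161  0.0763] [ 0.5054 -0.0209  0.0763]
HR [0.6723 0.2415 0.168 ] [ 0.6282 -0.0268  0.168 ]
red (array([ 0.4958, -0.2653,  0.0657]), [np.float64(0.5071377167573514), np.float64(0.5071377167572519)]) [ 0.4968 -0.2652  0.066 ] [ 0.4954 -0.2654  0.066 ]
yel (array([ 0.6035, -0.3347,  0.066 ]), [np.float64(1.4271438971285855), np.float64(1.4271438971287072)])
pur [ 0.4719 -0.1244  0.036 ] [ 0.3766 -0.3194  0.036 ] [ 0.5932 -0.238   0.036 ]
pur [ 0.5985 -0.2486  0.036 ] [ 0.4756 -0.1339  0.036 ]
green [ 0.4666 -0.4163  0.066 ]
```

```bash
python3 -c "
import rig;print([n for n in dir(rig) if n[0]!='_']);print(getattr(rig,'nose_length',None))"; python3 -m jog '[11,-7,-5,0,0,9.8, 22,-15,-10,0,0,19.6, 33,-22,-15,0,0,29.4, 44,-30,-20,0,0,39.2, 55,-38,-25,0,0,49, 66,-45,-30,0,0,58.8, 77,-53,-35,0,0,68.6, 88,-60,-40,0,0,78.4, 99,-68,-45,0,0,88.2, 110,-75,-50,0,0,98]' 1 20
python3 - <<'E'
from h import *
W=get_image("wrist");save(W,"w1");s=get_state();print(s["position"],s["ee_rot"],s["qpos"],s["contact_force"],s["width"],s["clock"])
K,Rm,t=cam(W);print("cam",-Rm.T@t)
E
```

```text
['MotionError', 'get_image', 'get_state', 'nose_length', 'sign_off']
0.019
clock: 1.7
position: [0.4997, 0.1104, 0.3006]
ee_rot: [-0.0, 0.997, -0.073, 0.0]
contact_force: [0.5, -0.1, 0.2]
width: -0.0
[0.49901415 0.11164017 0.30134634] [-8.74309356e-04  9.97269352e-01 -7.38446453e-02  2.06493308e-04] [8.28237882e-02 1.53024060e-01 1.54244733e+00 1.67586945e-03
 1.44544056e+00 1.80123506e+00] [-0.07932322  0.45434717  0.0758409 ] -7.222184487085601e-05 1.75
cam [0.5780233  0.09894431 0.42457061]
```

View pics/w1.png

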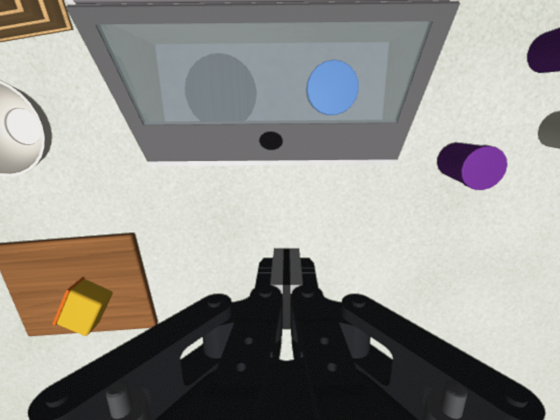

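```bash
python3 - <<'E'
from h import *
np.set_printoptions(precision=4,suppress=True)
W=get_image("wrist");save(W,"w1c",(60,0,470,170),1.9)
print("disc",blobs(W["frame"],(0,0,0),(180,255,35),(240,120,300,157)))
print("blue",blobs(W["frame"],(100,80,60),(118,255,255),(290,40,370,130)))
m=cv2.inRange(cv2.cvtColor(np.ascontiguousarray(W["frame"]),cv2.COLOR_RGB2GRAY),0,115)
for c in (165,200,240,320,350,385): 
    col=m[120:180,c]; print(c,120+np.where(col>0)[0].max())
E
```

```text
disc [([271.8, 139.5], [261, 131, 22, 18, 290])]
blue [([333.4, 86.1], [308, 59, 52, 55, 2253])]
165 159
200 159
240 158
320 158
350 157
385 157
```

View pics/w1c.png

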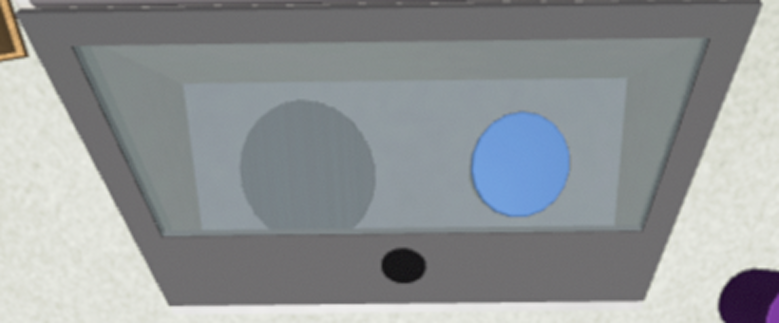

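```bash
python3 - <<'E'
from h import *
np.set_printoptions(precision=4,suppress=True)
W=get_image("wrist");D=get_image("side")
a=onz(W,(165,159.7),.0757);b=onz(W,(385,157.7),.0757);d=b-a;print("front edge",a,b,"yaw",np.degrees(np.arctan2(-d[0],d[1]))if d[1]>0 else np.degrees(np.arctan2(d[0],-d[1])))
L=onz(W,(60+168/1.9,160),.0757);Rr=onz(W,(60+645/1.9,157.9),.0757);print("corners",L,Rr,np.linalg.norm(L-Rr),(L+Rr)/2)
h1=onz(W,(60+20/1.9,12/1.9),.168);h2=onz(W,(60+760/1.9,4/1.9),.168);dd=h1-h2;print("hinge",h1,h2,np.linalg.norm(dd),(h1+h2)/2,"yaw",np.degrees(np.arctan2(-dd[0],dd[1])))
print("disc",onz(W,(271.8,139.5),.0929),tri((W,(271.8,139.5)),(D,(254,231.4))))
print("blue",onz(W,(333.4,86.1),.090))
# coaster ellipse extremes crop (240..375), top y 100
print("coaster left/right/top", onz(W,(60+240/1.9,172/1.9),.024),onz(W,(60+376/1.9,172/1.9),.024),onz(W,(60+303/1.9,100/1.9),.024))
E
```

```text
front edge [0.5411 0.2492 0.0757] [ 0.5079 -0.0072  0.0757] yaw -7.372687902380215
corners [0.5434 0.2686 0.0757] [ 0.5053 -0.024   0.0757] 0.29507966917015815 [0.5244 0.1223 0.0757]
hinge [0.6723 0.2497 0.168 ] [ 0.6349 -0.0383  0.168 ] 0.29045783757086324 [0.6536 0.1057 0.168 ] yaw -7.383757866022671
disc [0.5484 0.1202 0.0929] (array([0.5472, 0.1193, 0.093 ]), [np.float64(1.4448242915108407), np.float64(1.4448242915110294)])
blue [0.5935 0.048  0.09  ]
coaster left/right/top [0.6169 0.2219 0.024 ] [0.6045 0.1325 0.024 ] [0.6534 0.1716 0.024 ]
```

```bash
cat >> h.py <<'E'
np.set_printoptions(precision=4,suppress=True)
YAW=np.radians(-7.4)
def case2w(p): return np.array([.5958,.1138,0])+R.from_euler('z',YAW).apply(np.array(p,float))
def tool(tilt,yaw=YAW):
    # x_tool along yaw, tilt fwd deg
    M=np.array([[1,0,0],[0,-1,0],[0,0,-1]],float)
    return R.from_euler('z',yaw)*R.from_matrix(M)*R.from_euler('y',tilt,degrees=True)
def st(k=8):
    s=get_state();w=s["ee_rot"];return np.array(s["position"]),R.from_quat([w[1],w[2],w[3],w[0]]),s
def delta(pos,rot):
    p,r,s=st();return (r.inv().apply(np.array(pos)-p)*1000).round(1),np.degrees((r.inv()*rot).as_rotvec()).round(1)
E
python3 - <<'E'
from h import *
n=np.array([-.574,0,.819]);d=np.array([-.0482,0,.0929])
print(case2w(d+n*.030),*delta(case2w(d+n*.030),tool(35)))
E
```

```text
[0.5309 0.1222 0.1175] [ 28.7 -16.5 183. ] [ 0.1 35.  -0.4]
```

```bash
python3 -m jog '[3,-2,23,0,4,-0.1, 7,-4,46,0,9,-0.1, 11,-6,69,0,13,-0.2, 14,-8,92,0,18,-0.2, 18,-10,115,0,22,-0.3, 22,-12,138,0,27,-0.3, 25,-14,160,0,31,-0.4, 28.7,-16.5,183,0,35,-0.4, 28.7,-16.5,183,0,35,-0.4]'
python3 - <<'E'
from h import *
W=get_image("wrist");save(W,"w2");D=get_image("side");save(D,"s2",(170,120,370,300),3)
n=np.array([-.574,0,.819]);d=np.array([-.0482,0,.0929])
print(*delta(case2w(d+n*.030),tool(35)));s=st()[2];print(s["contact_force"],s["qpos"])
E
```

```text
clock: 3.02
position: [0.5308, 0.1203, 0.1191]
ee_rot: [0.02, 0.953, -0.06, 0.296]
contact_force: [0.8, -1.1, 0.2]
width: 0.0002
[-1.4 -2.   1.5] [0.1 0.5 0.2]
[-0.031   0.0437  0.4584] [ 0.2189  0.1917  2.2053 -0.859   0.2604  2.7009]
```

View pics/w2.png

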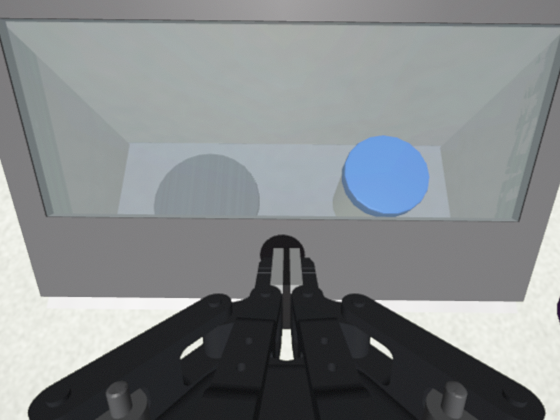

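View pics/s2.png

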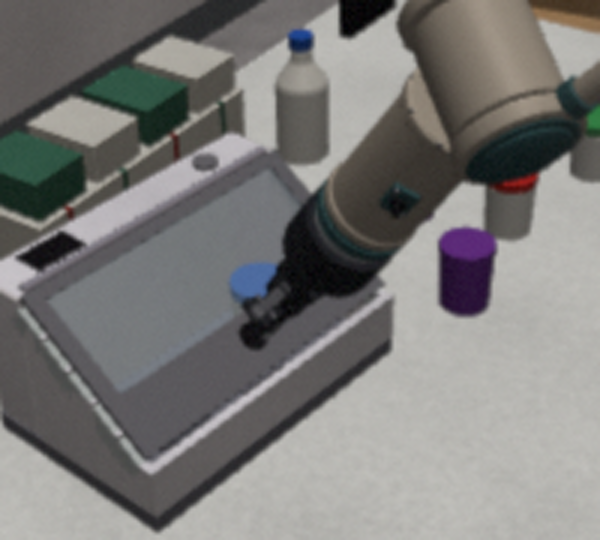

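```bash
python3 - <<'E'
from h import *
n=np.array([-.574,0,.819]);d=np.array([-.0482,0,.0929]);u=np.array([.819,0,.574])
r=tool(25,np.radians(14))
for g in(.025,.012):
    tip=case2w(d+n*g-u*.004); print(tip-.019*r.apply([0,0,1]),*delta(tip-.019*r.apply([0,0,1]),r))
E
```

```text
[0.5227 0.1203 0.1283] [ -1.8   1.  -11.9] [ 10.8  -9.3 -18.5]
[0.5301 0.1194 0.1177] [-1.6  1.   1.1] [ 10.8  -9.3 -18.5]
```

```bash
python3 -m jog '[-1,0,-9,2.7,-2.3,-4.6, -1.8,1,-12,5.4,-4.6,-9.2, -1.8,1,-12,8,-7,-14, -1.8,1,-12,10.8,-9.3,-18.5, -1.8,1,-12,10.8,-9.3,-18.5]'
python3 - <<'E'
from h import *
W=get_image("wrist");save(W,"w3")
n=np.array([-.574,0,.819]);d=np.array([-.0482,0,.0929]);u=np.array([.819,0,.574])
r=tool(25,np.radians(14));tip=case2w(d+n*.005-u*.004)
print(*delta(tip-.019*r.apply([0,0,1]),r));p,rr,s=st();print(s["contact_force"],s["qpos"])
print(rr.inv().apply(case2w(-n)-case2w([0,0,0])))
E
```

```text
clock: 3.75
position: [0.5226, 0.1175, 0.1283]
ee_rot: [-0.018, 0.97, 0.098, 0.22]
contact_force: [0.2, -1.1, -0.4]
width: 0.0007
[ 1.1  0.  20. ] [ 1.5 -0.7 -1.9]
[ 1.9232 -0.3947  0.6384] [0.0543 0.1577 2.1144 0.1334 0.4275 1.3109]
[0.1332 0.1788 0.9749]
```

View pics/w3.png

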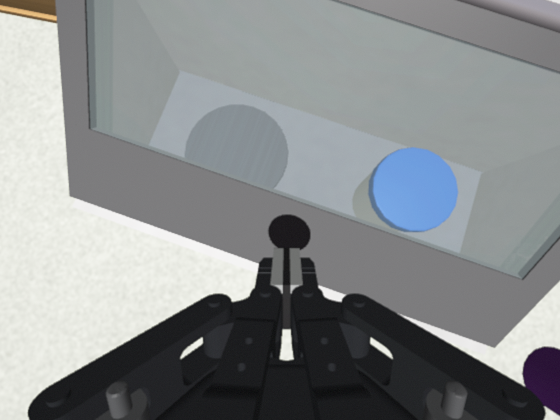

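```bash
python3 -m jog '[0.5,0,6,0,0,0, 1,0,12,0,0,0, 1,0,15,0,0,0, 1,0,18,0,0,0, 1,0,18,0,0,0]'
python3 -m jog '[0,0,1,0,0,0, 0,0,2,0,0,0, 0,0,3,0,0,0]'
python3 -m jog '[0,0,1,0,0,0, 0,0,2,0,0,0]'
python3 - <<'E'
from h import *
W=get_image("wrist");save(W,"w4",(220,200,360,320),4)
E
```

```text
clock: 4.42
position: [0.5304, 0.119, 0.1113]
ee_rot: [-0.017, 0.971, 0.097, 0.22]
contact_force: [-0.4, 0.7, 0.5]
width: 0.0003
clock: 4.8
position: [0.5319, 0.119, 0.1091]
ee_rot: [-0.017, 0.97, 0.097, 0.22]
contact_force: [0.2, 0.8, -0.4]
width: 0.0001
clock: 5.05
position: [0.5328, 0.1191, 0.1074]
ee_rot: [-0.017, 0.97, 0.097, 0.22]
contact_force: [-1.0, -0.9, 2.7]
width: 0.0002
```

View pics/w4.png

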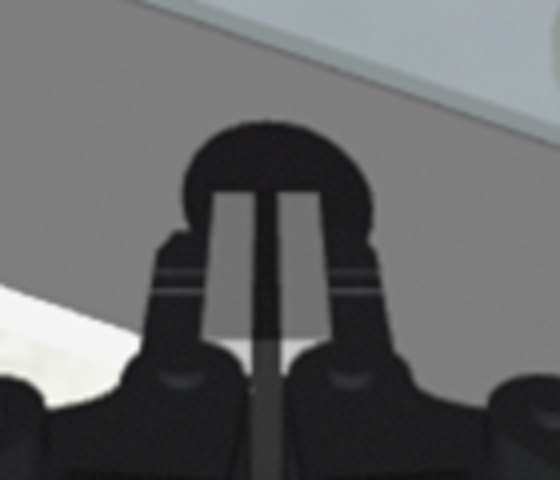

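```bash
python3 -m jog '[0,0,0.5,0,0,0, 0,0,1,0,0,0]'
python3 -c "
from h import *
print(get_state()['contact_force'])"
python3 -m jog '[0,0,0.5,0,0,0, 0,0,1,0,0,0]'
python3 -m jog '[0,0,0.5,0,0,0, 0,0,1,0,0,0]'
```

```text
clock: 5.35
position: [0.5333, 0.1192, 0.1065]
ee_rot: [-0.017, 0.97, 0.097, 0.22]
contact_force: [-1.0, -1.3, 3.3]
width: 0.0001
[-0.9731 -1.2768  3.3278]
clock: 5.6
position: [0.5339, 0.1192, 0.1056]
ee_rot: [-0.017, 0.97, 0.097, 0.22]
contact_force: [-1.0, -1.3, 4.1]
width: -0.0001
clock: 5.85
position: [0.5343, 0.1194, 0.1046]
ee_rot: [-0.017, 0.97, 0.097, 0.22]
contact_force: [-1.9, -1.6, 3.0]
width: 0.0003
```

```bash
python3 -m jog '[0,0,0.5,0,0,0, 0,0,1,0,0,0]'
python3 -m jog '[0,0,0.5,0,0,0, 0,0,1,0,0,0]'
python3 - <<'E'
from h import *
print(get_state()["contact_force"])
D=get_image("side");save(D,"s4",(170,120,370,300),4)
E
```

```text
clock: 6.1
position: [0.5346, 0.1195, 0.1037]
ee_rot: [-0.017, 0.97, 0.097, 0.22]
contact_force: [-0.6, -0.7, 3.6]
width: 0.0001
clock: 6.35
position: [0.535, 0.1196, 0.1028]
ee_rot: [-0.017, 0.97, 0.097, 0.22]
contact_force: [-1.4, -1.2, 4.2]
width: 0.0
[-1.4057 -1.1991  4.2435]
```

View pics/s4.png

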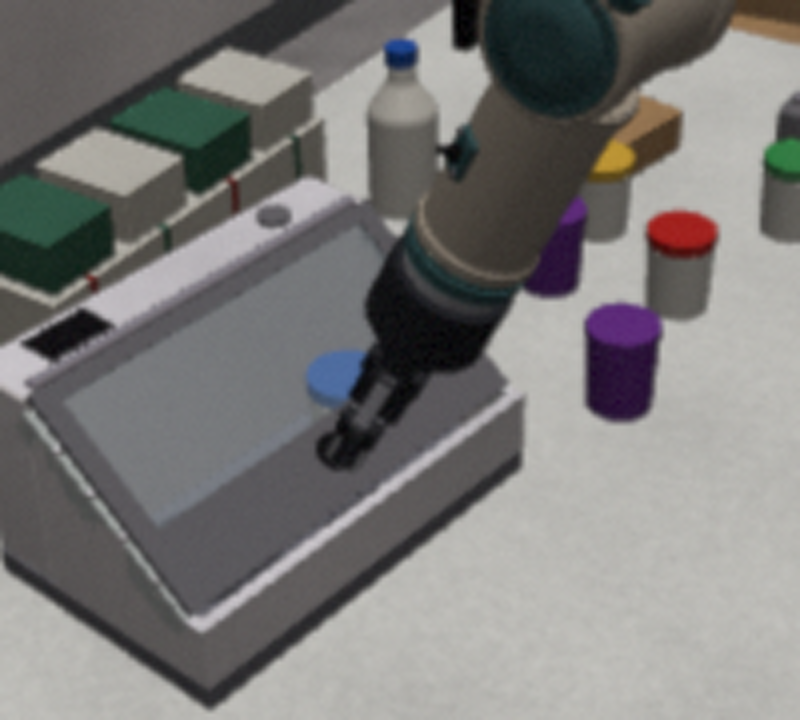

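```bash
python3 -m jog '[0,0,0.5,0,0,0, 0,0,1,0,0,0]'
python3 -m jog '[0,0,0.5,0,0,0, 0,0,1,0,0,0]'
```

```text
clock: 6.65
position: [0.5354, 0.1196, 0.1022]
ee_rot: [-0.017, 0.97, 0.097, 0.22]
contact_force: [-2.9, -2.8, 9.0]
width: -0.0003
clock: 6.9
position: [0.5357, 0.1196, 0.1017]
ee_rot: [-0.017, 0.97, 0.097, 0.221]
contact_force: [-5.9, -3.7, 13.4]
width: 0.0003
```

```bash
cat > arc.py <<'E'
from h import *
import sys
step=float(sys.argv[1]); p,r,s=st()
ay=case2w([0,1,0])-case2w([0,0,0]);h=case2w([.06,0,.165])
for k in range(1,11):
    q=R.from_rotvec(ay*np.radians(step*k));pp=h+q.apply(p-h);rr=q*r
    print((r.inv().apply(pp-p)*1000).round(1).tolist()+np.degrees((r.inv()*rr).as_rotvec()).round(1).tolist())
print(s["contact_force"],p)
E
python3 arc.py 1.5
```

```text
[-0.0, -0.5, -3.5, 0.4, -1.4, 0.2]
[0.1, -0.9, -7.1, 0.9, -2.8, 0.4]
[0.2, -1.4, -10.6, 1.3, -4.3, 0.6]
[0.5, -1.8, -14.1, 1.8, -5.7, 0.8]
[0.8, -2.1, -17.6, 2.2, -7.1, 1.0]
[1.3, -2.5, -21.1, 2.6, -8.5, 1.2]
[1.8, -2.8, -24.7, 3.1, -9.9, 1.4]
[2.4, -3.1, -28.1, 3.5, -11.4, 1.5]
[3.1, -3.3, -31.6, 4.0, -12.8, 1.7]
[3.9, -3.6, -35.1, 4.4, -14.2, 1.9]
[-5.8906 -3.7174 13.3959] [0.5357 0.1196 0.1017]
```

```bash
python3 -m jog '[0,-0.5,-3.5,0.4,-1.4,0.2, 0.1,-0.9,-7,0.9,-2.8,0.4, 0.2,-1.4,-10.6,1.3,-4.3,0.6, 0.5,-1.8,-14,1.8,-5.7,0.8, 0.8,-2.1,-17.6,2.2,-7.1,1]'; python3 -m jog '[0,-0.5,-3.5,0.4,-1.4,0.2, 0.1,-0.9,-7,0.9,-2.8,0.4, 0.2,-1.4,-10.6,1.3,-4.3,0.6]'
python3 - <<'E'
from h import *
p,r,s=st();print(s["qpos"],s["contact_force"])
W=get_image("wrist");save(W,"w5")
D=get_image("side");save(D,"s5",(170,120,370,300),3)
E
```

```text
clock: 7.52
position: [0.5282, 0.1207, 0.117]
ee_rot: [-0.031, 0.983, 0.094, 0.157]
contact_force: [0.1, -0.3, 3.0]
width: -0.0001
clock: 7.9
position: [0.5249, 0.1211, 0.1272]
ee_rot: [-0.04, 0.988, 0.091, 0.119]
contact_force: [0.2, -0.8, 2.5]
width: 0.0003
[0.0382 0.2203 1.9561 0.1367 0.7361 1.3337] [ 0.1998 -0.8389  2.5192]
```

View pics/s5.png

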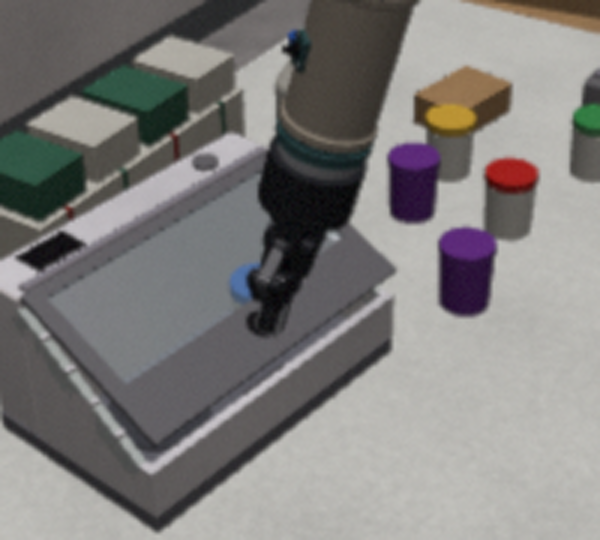

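View pics/w5.png

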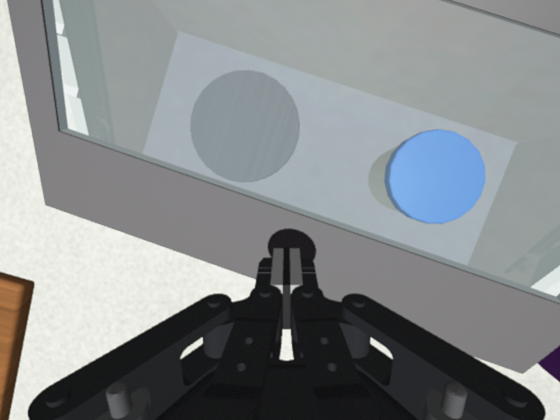

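```bash
python3 -m jog '[0,-0.5,-3.5,0.4,-1.4,0.2, 0.1,-0.9,-7,0.9,-2.8,0.4, 0.2,-1.4,-10.6,1.3,-4.3,0.6, 0.5,-1.8,-14,1.8,-5.7,0.8, 0.8,-2.1,-17.6,2.2,-7.1,1, 1.3,-2.5,-21.1,2.6,-8.5,1.2, 1.8,-2.8,-24.7,3.1,-9.9,1.4, 2.4,-3.1,-28.1,3.5,-11.4,1.5, 3.1,-3.3,-31.6,4,-12.8,1.7, 3.9,-3.6,-35.1,4.4,-14.2,1.9]'; python3 arc.py 1.5; python3 - <<'E'
from h import *
p,r,s=st();print(s["qpos"],s["contact_force"],r.apply([0,0,1]))
W=get_image("wrist");save(W,"w6")
E
```

```text
clock: 9.25
position: [0.519, 0.1219, 0.1617]
ee_rot: [-0.068, 0.994, 0.084, -0.01]
contact_force: [-1.0, 0.3, 1.7]
width: -0.0001
[-0.1, -0.5, -3.6, 0.4, -1.4, 0.2]
[-0.0, -1.0, -7.1, 0.9, -2.8, 0.4]
[0.1, -1.4, -10.7, 1.3, -4.3, 0.6]
[0.3, -1.8, -14.2, 1.8, -5.7, 0.8]
[0.6, -2.2, -17.8, 2.2, -7.1, 1.0]
[1.0, -2.6, -21.4, 2.6, -8.5, 1.2]
[1.4, -2.9, -24.9, 3.1, -9.9, 1.4]
[2.0, -3.2, -28.4, 3.5, -11.4, 1.5]
[2.6, -3.5, -32.0, 4.0, -12.8, 1.7]
[3.4, -3.8, -35.5, 4.4, -14.2, 1.9]
[-0.9875  0.2802  1.7154] [0.519  0.1219 0.1617]
[0.0119 0.2852 1.7343 0.1471 1.1552 1.353 ] [-0.9875  0.2802  1.7154] [-0.0304  0.1337 -0.9906]
```

View pics/w6.png

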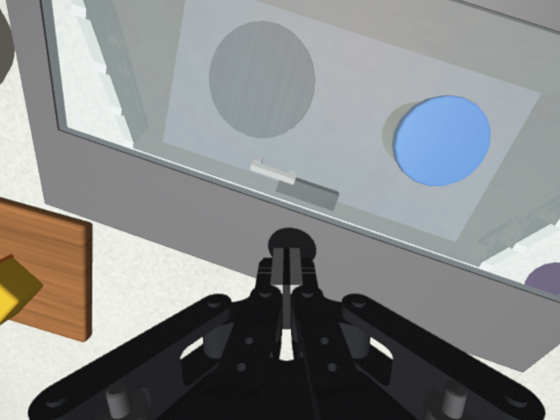

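```bash
python3 -m jog '[0,-0.5,-3.5,0.4,-1.4,0.2, 0,-1,-7,0.9,-2.8,0.4, 0.1,-1.4,-10.6,1.3,-4.3,0.6, 0.4,-1.8,-14.1,1.8,-5.7,0.8, 0.7,-2.1,-17.7,2.2,-7.1,1, 1.1,-2.5,-21.2,2.6,-8.5,1.2, 1.6,-2.8,-24.8,3.1,-9.9,1.4, 2.2,-3.1,-28.2,3.5,-11.4,1.5, 2.8,-3.4,-31.8,4,-12.8,1.7, 3.6,-3.7,-35.3,4.4,-14.2,1.9]'; python3 -m jog '[0,-0.5,-3.5,0.4,-1.4,0.2, 0,-1,-7,0.9,-2.8,0.4, 0.1,-1.4,-10.6,1.3,-4.3,0.6, 0.4,-1.8,-14.1,1.8,-5.7,0.8, 0.7,-2.1,-17.7,2.2,-7.1,1]'; python3 - <<'E'
from h import *
p,r,s=st();print(s["qpos"],s["contact_force"],r.apply([0,0,1]))
W=get_image("wrist");save(W,"w7")
D=get_image("side");save(D,"s7",(170,60,420,300),2.4)
E
```

```text
clock: 10.55
position: [0.5241, 0.1212, 0.1981]
ee_rot: [-0.095, 0.983, 0.074, -0.136]
contact_force: [-1.3, -0.2, 2.1]
width: 0.0003
clock: 11.18
position: [0.5296, 0.1204, 0.2151]
ee_rot: [-0.108, 0.972, 0.069, -0.199]
contact_force: [-1.1, -0.2, 1.9]
width: 0.0001
[-0.0178  0.4601  1.3941  0.1776  1.7082  1.3978] [-1.0754 -0.2068  1.925 ] [-0.401   0.1822 -0.8978]
```

View pics/w7.png

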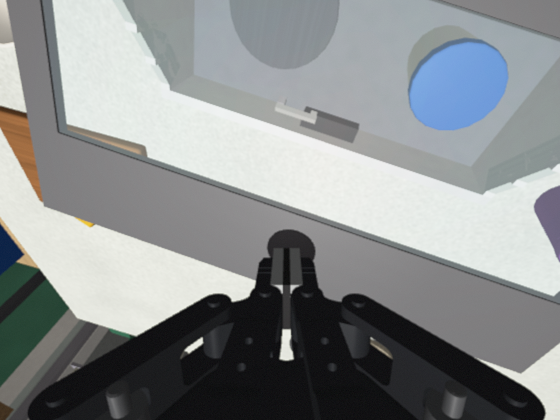

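View pics/s7.png

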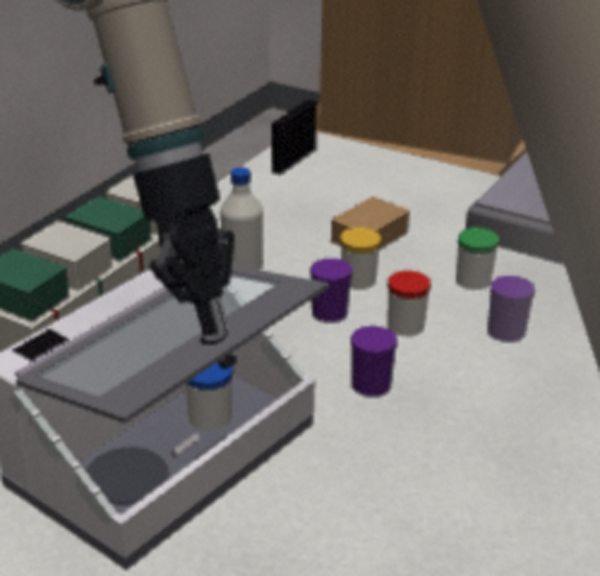

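```bash
python3 -m jog '[0,-0.5,-3.5,0.4,-1.4,0.2, 0,-1,-7,0.9,-2.8,0.4, 0.1,-1.4,-10.6,1.3,-4.3,0.6, 0.4,-1.8,-14.1,1.8,-5.7,0.8, 0.7,-2.1,-17.7,2.2,-7.1,1, 1.1,-2.5,-21.2,2.6,-8.5,1.2, 1.6,-2.8,-24.8,3.1,-9.9,1.4, 2.2,-3.1,-28.2,3.5,-11.4,1.5, 2.8,-3.4,-31.8,4,-12.8,1.7, 3.6,-3.7,-35.3,4.4,-14.2,1.9]'; python3 -m jog '[0,-0.5,-3.5,0.4,-1.4,0.2, 0,-1,-7,0.9,-2.8,0.4, 0.1,-1.4,-10.6,1.3,-4.3,0.6, 0.4,-1.8,-14.1,1.8,-5.7,0.8, 0.7,-2.1,-17.7,2.2,-7.1,1]'; python3 - <<'E'
from h import *
p,r,s=st();print(s["qpos"],s["contact_force"],r.apply([0,0,1]))
W=get_image("wrist");save(W,"w8")
D=get_image("side");save(D,"s8",(170,60,420,300),2.4)
E
```

```text
clock: 12.52
position: [0.5467, 0.1181, 0.2463]
ee_rot: [-0.132, 0.936, 0.058, -0.321]
contact_force: [1.3, -1.3, 0.8]
width: 0.0002
clock: 13.15
position: [0.558, 0.1166, 0.2599]
ee_rot: [-0.144, 0.912, 0.052, -0.381]
contact_force: [2.1, -0.4, 0.4]
width: -0.0001
[-0.0369  0.6835  1.066   0.2446  2.1987  1.4798] [ 2.096 -0.442  0.38 ] [-0.7099  0.2223 -0.6683]
```

View pics/w8.png

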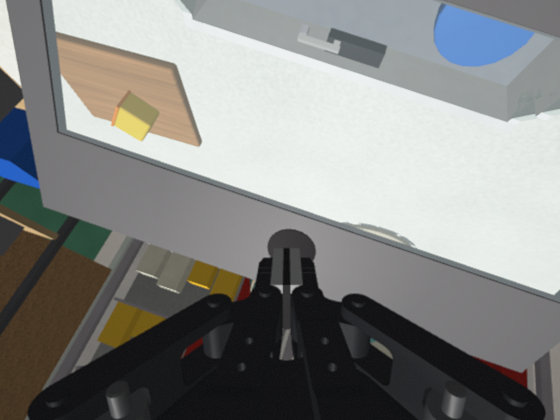

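View pics/s8.png

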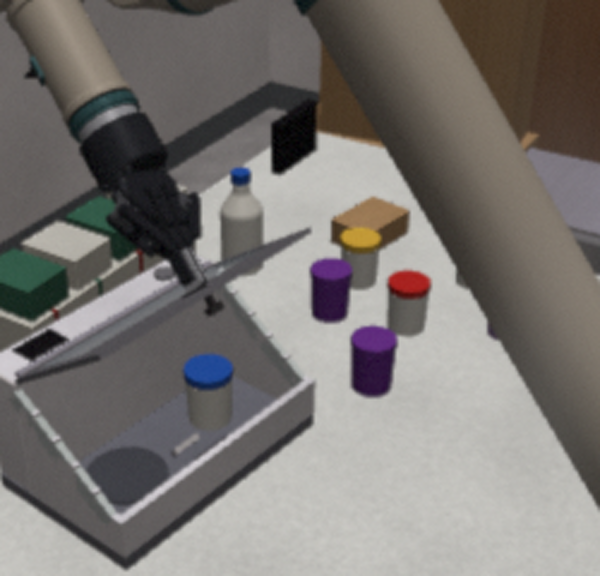

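```bash
python3 -m jog '[0,-0.5,-3.5,0.4,-1.4,0.2, 0,-1,-7,0.9,-2.8,0.4, 0.1,-1.4,-10.6,1.3,-4.3,0.6, 0.4,-1.8,-14.1,1.8,-5.7,0.8, 0.7,-2.1,-17.7,2.2,-7.1,1, 1.1,-2.5,-21.2,2.6,-8.5,1.2, 1.6,-2.8,-24.8,3.1,-9.9,1.4, 2.2,-3.1,-28.2,3.5,-11.4,1.5]'; python3 - <<'E'
from h import *
p,r,s=st();print(s["qpos"],s["contact_force"],r.apply([0,0,1]))
W=get_image("wrist");save(W,"w9",(200,180,380,320),3)
D=get_image("side");save(D,"s9",(170,60,420,300),2.4)
E
```

```text
clock: 14.25
position: [0.5797, 0.1137, 0.2783]
ee_rot: [-0.16, 0.865, 0.042, -0.473]
contact_force: [0.2, 0.0, 1.5]
width: -0.0003
[-0.0436  0.8111  0.9009  0.3162  2.4384  1.5586] [0.1811 0.0164 1.5057] [-0.8321  0.2376 -0.5011]
```

View pics/s9.png

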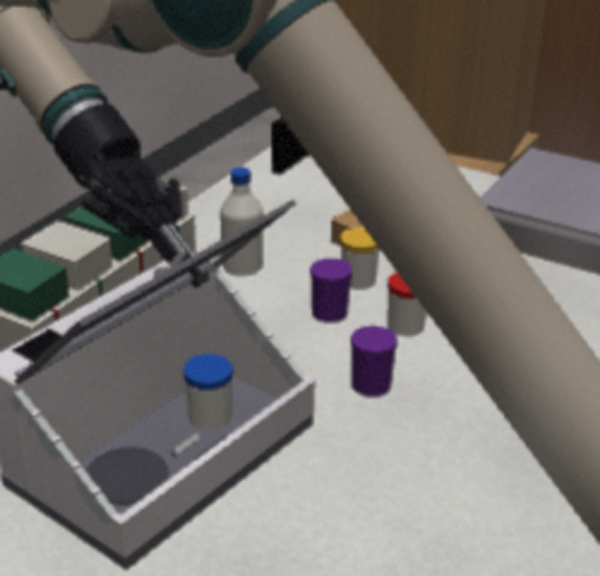

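View pics/w9.png

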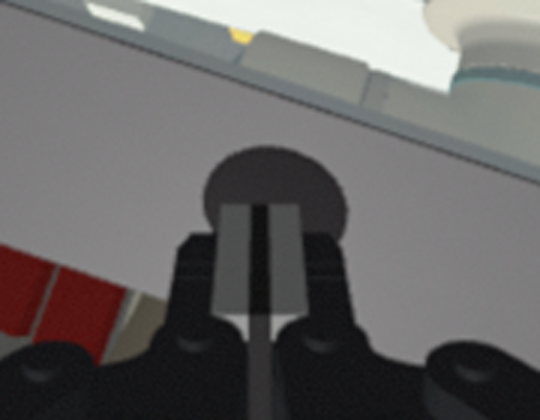

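```bash
python3 -m jog '[0,-0.4,-2.4,0.3,-1,0.1, 0,-0.7,-4.8,0.6,-2,0.3, 0,-1,-7,0.9,-2.8,0.4, 0.1,-1.3,-9.5,1.2,-3.8,0.5, 0.3,-1.6,-12,1.5,-4.8,0.7, 0.5,-1.9,-14.6,1.9,-6,0.8]'; python3 - <<'E'
from h import *
p,r,s=st();print(s["qpos"],s["contact_force"],r.apply([0,0,1]))
W=get_image("wrist");save(W,"w10",(200,180,380,320),3)
D=get_image("side");save(D,"s10",(170,60,420,300),2.4)
E
```

```text
clock: 15.1
position: [0.592, 0.1123, 0.2859]
ee_rot: [-0.169, 0.837, 0.037, -0.519]
contact_force: [-0.9, 0.6, -0.4]
width: 0.0001
[-0.0464  0.8781  0.8211  0.3765  2.5559  1.6221] [-0.9038  0.5657 -0.4212] [-0.8819  0.2444 -0.4032]
```

View pics/s10.png

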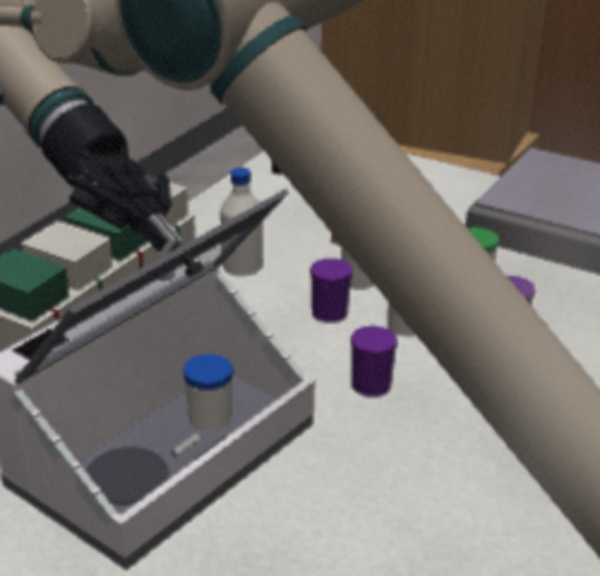

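View pics/w10.png

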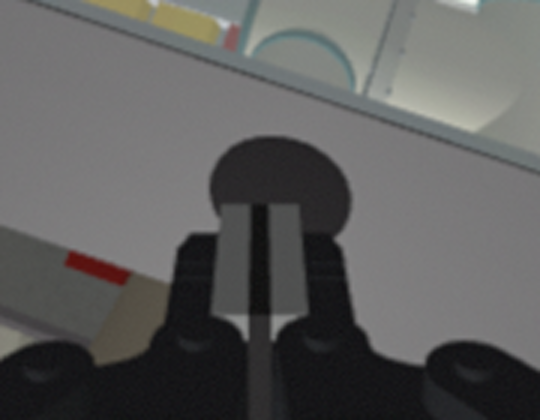

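```bash
python3 -m jog '[0,0,-5,0,0,0, 0,0,-12,0,0,0, 0,0,-20,0,0,0, 0,0,-30,0,0,0]'; python3 - <<'E'
from h import *
D=get_image("side")
for a in (1.4,1.45,1.5):
    f=-np.radians(35)+a;e=np.array([-np.cos(f),0,np.sin(f)]);n=np.array([np.sin(f),0,np.cos(f)])
    h=np.array([.06,0,.165])
    print(a,*[proj(D,case2w(h+.16*e+[0,y,0]+n*z)).round(1) for y in(.147,-.147) for z in (.003,-.003)], proj(D,case2w(h+.13*e+n*.003)).round(1))
save(D,"s11",(170,100,330,220),5)
p,r,s=st();print(s["qpos"],p)
E
```

```text
clock: 15.7
position: [0.6189, 0.1047, 0.2982]
ee_rot: [-0.169, 0.837, 0.037, -0.518]
contact_force: [-0.6, -0.1, 0.0]
width: 0.0
1.4 [202.2 194.2] [203.8 196.6] [291.3 143.1] [292.6 145.2] [244.3 171.5]
1.45 [200. 191.] [201.6 193.4] [289.4 140.5] [290.8 142.5] [242.7 169.2]
1.5 [197.7 187.9] [199.4 190.2] [287.5 137.9] [288.9 139.8] [241. 167.]
[-0.0538  0.9252  0.6853  0.42    2.6369  1.6739] [0.6196 0.1044 0.2982]
```

View pics/s11.png

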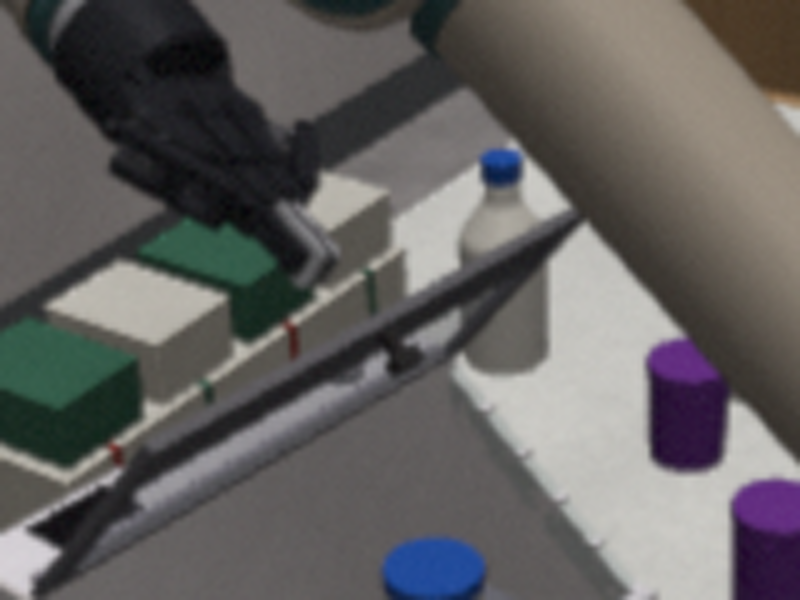

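```bash
cat > kin.py <<'E'
from h import *
from scipy.optimize import least_squares
Q=np.array([[-.12098,.27663,1.50614,0,1.36071,-.121],[.08282,.15302,1.54245,.00168,1.44544,1.80124],[.2189,.1917,2.2053,-.859,.2604,2.7009],[.0543,.1577,2.1144,.1334,.4275,1.3109],[.0382,.2203,1.9561,.1367,.7361,1.3337],[.0119,.2852,1.7343,.1471,1.1552,1.353],[-.0178,.4601,1.3941,.1776,1.7082,1.3978],[-.0369,.6835,1.066,.2446,2.1987,1.4798],[-.0436,.8111,.9009,.3162,2.4384,1.5586],[-.0464,.8781,.8211,.3765,2.5559,1.6221],[-.0538,.9252,.6853,.42,2.6369,1.6739]])
P=np.array([[.5745,0,.2494],[.499,.1116,.3013],[.5308,.1203,.1191],[.5226,.1175,.1283],[.5249,.1211,.1272],[.519,.1219,.1617],[.5296,.1204,.2151],[.558,.1166,.2599],[.5797,.1137,.2783],[.592,.1123,.2859],[.6196,.1044,.2982]])
E_=lambda a,t:R.from_euler(a,t)
def fk(q,L):
    h,a,L1,b,L2,L3=L
    r=E_('z',q[0]);p=np.array([0,0,h])+r.apply([a,0,0])
    r=r*E_('y',q[1]);p=p+r.apply([0,0,L1]);r=r*E_('y',q[2]);p=p+r.apply([b,0,L2])
    r=r*E_('z',q[3])*E_('y',q[4]);p=p+r.apply([0,0,L3]);r=r*E_('z',q[5])
    return p,r
s=least_squares(lambda L:np.concatenate([fk(q,L)[0]-p for q,p in zip(Q,P)]),[.3,0,.4,0,.4,.25]);LL=s.x
p2,r2=fk(Q[1],LL);OFF=r2.inv()*R.from_quat([.99727,-.07384,.0002,-.00087])
LO=[-2.89,-.75,.22,-1.18,.11,-2.7];HI=[2.89,2.08,2.7,4.32,2.71,2.7]
def ik(pos,rot,q0):
    def f(q):
        p,r=fk(q,LL);return np.concatenate([(p-pos)*10,((r*OFF).inv()*rot).as_rotvec()])
    o=least_squares(f,np.clip(q0,np.array(LO)+.001,np.array(HI)-.001),bounds=(LO,HI));return o.x,np.abs(o.fun).max()
if __name__=="__main__":
    print(LL,s.cost,np.abs(s.fun).max(),OFF.as_rotvec())
    for T in(30,35,40,45,50,55):
        for yaw in(-5,5,16):
            for tgt in([.609,.179,.085],[.6,.175,.13]):
                print("place",T,yaw,tgt,*ik(np.array(tgt),tool(T,np.radians(yaw)),[.25,.5,1.5,0,.5,1.6]))
        for yaw in(-28,-15): print("pick",T,yaw,*ik(np.array([.496,-.265,.05]),tool(T,np.radians(yaw)),[-.5,.4,1.6,0,.5,1.6]))
E
python3 kin.py
```

```text
[ 0.133  -0.1469  0.9719  0.1643  0.5144  0.5587] 0.018691553904985888 0.10440282190588446 [-0.     -0.      1.5708]
place 30 -5 [0.609, 0.179, 0.085] [ 0.5104  0.3106  2.0497 -0.6448  0.4351  2.7   ] 0.03108306361675289
place 30 -5 [0.6, 0.175, 0.13] [ 0.5468  0.2516  2.0257 -0.628   0.518   2.7   ] 0.005569838402934894
place 30 5 [0.609, 0.179, 0.085] [ 0.4374  0.3024  2.1053 -0.6379  0.2921  2.4945] 1.8498954440764742e-10
place 30 5 [0.6, 0.175, 0.13] [ 0.4379  0.2352  2.0615 -0.4726  0.3869  2.3197] 5.546696240331381e-12
place 30 16 [0.609, 0.179, 0.085] [ 0.2911  0.2962  2.1194 -0.0293  0.2025  1.6097] 4.579669976578771e-15
place 30 16 [0.6, 0.175, 0.13] [ 0.2874  0.2279  2.0746 -0.0132  0.3155  1.5904] 2.220446049250313e-15
pick 30 -28 [-0.4947  0.3039  2.237   0.0363  0.11    1.5295] 0.032807366657176144
pick 30 -15 [-0.7057  0.3196  2.2531  1.1895  0.2335  0.0002] 1.0703715691562365e-10
place 35 -5 [0.609, 0.179, 0.085] [ 0.4837  0.306   2.0809 -0.6789  0.3659  2.7   ] 0.09879198695649324
place 35 -5 [0.6, 0.175, 0.13] [ 0.5207  0.2446  2.0613 -0.6626  0.4429  2.7   ] 0.06945
[... 3002 characters left out ...]
2.7   ] 0.3882990818937371
place 55 -5 [0.6, 0.175, 0.13] [ 0.3809  0.2354  2.1768 -0.8088  0.1569  2.7   ] 0.34328630769248497
place 55 5 [0.609, 0.179, 0.085] [ 0.3618  0.303   2.1848 -0.9336  0.11    2.7   ] 0.3680295898782997
place 55 5 [0.6, 0.175, 0.13] [ 0.3611  0.2378  2.1972 -0.9401  0.11    2.7   ] 0.31577878303556794
place 55 16 [0.609, 0.179, 0.085] [ 0.3708  0.3043  2.1906 -1.0618  0.11    2.7   ] 0.3617193200124025
place 55 16 [0.6, 0.175, 0.13] [ 0.2962  0.5899  2.6752  3.1573  1.0834 -1.5684] 1.0084294510548377e-12
pick 55 -28 [-0.5003  0.6269  2.7     3.1299  0.9768 -1.5725] 0.16849064692509774
pick 55 -15 [-1.2119  0.7471  2.7     2.2786  1.0648 -1.8205] 0.07647970188971805
```

```bash
sed -i 's/h,a,L1,b,L2,L3=L/h,a,L1,b,L2,L3,c,s1,b2=L/; s/r.apply(\[0,0,L1\])/r.apply([b2,s1,L1])/; s/p=p+r.apply(\[0,0,L3\])/p=p+r.apply([c,0,L3])/; s/\[.3,0,.4,0,.4,.25\]/[.3,0,.4,0,.4,.25,0,0,0]/' kin.py; python3 - <<'E'
from kin import *
print(LL,s.fun.reshape(-1,3)*1000)
E
```

```text
[ 0.1377 -0.0007  0.6286  0.0607  0.422   0.3447  0.0004  0.0696  0.0004] [[-0.1415  0.251  -0.023 ]
 [ 0.0221  0.2054  0.0989]
 [-0.5687 -0.1909 -0.2018]
 [ 1.4081 -0.2694  0.6707]
 [-0.545   0.1562 -0.3749]
 [-0.2857  0.093  -0.1651]
 [-0.0634  0.0781 -0.0436]
 [ 0.0725 -0.0364  0.01  ]
 [ 0.0207 -0.0615 -0.0032]
 [ 0.0758 -0.125  -0.0602]
 [ 0.0375 -0.1635  0.0922]]
```

```bash
cat > t.py <<'E'
from kin import *
def rep(name,tgt,T,yaw):
    best=[]
    for q4,q6 in((0,1.57),(0,-1.57),(3.14,-1.57),(3.14,1.57)):
        for flip in(0,1):
            r=tool(T,np.radians(yaw))
            if flip:r=r*R.from_euler('z',np.pi)
            q,e=ik(np.array(tgt),r,[np.arctan2(tgt[1],tgt[0]),.5,1.8,q4,.5,q6])
            if e<2e-3 and not any(np.allclose(q,b[1],atol=.01) for b in best): best.append((flip,q))
    print(name,T,yaw,*[(f,q.round(2).tolist()) for f,q in best])
for T in(25,30,35,40,45):
    for yaw in(5,16,25): rep("place",[.609,.179,.08],T,yaw)
    for yaw in(-35,-25,-15): rep("pick",[.496,-.265,.055],T,yaw)
E
python3 t.py
```

```text
place 25 5 (0, [0.2, 0.36, 1.96, -0.13, 0.39, 1.8]) (1, [0.2, 0.36, 1.96, -0.13, 0.39, -1.35])
place 25 16 (0, [0.15, 0.36, 1.97, 0.15, 0.38, 1.31]) (1, [0.15, 0.36, 1.97, 0.15, 0.38, -1.83])
place 25 25 (0, [0.1, 0.36, 1.97, 0.35, 0.42, 0.94]) (1, [0.1, 0.36, 1.97, 0.35, 0.42, -2.2])
pick 25 -35 (0, [-0.62, 0.32, 2.15, 0.01, 0.24, 1.56]) (1, [-0.62, 0.32, 2.15, 0.01, 0.24, -1.58])
pick 25 -25 (0, [-0.68, 0.32, 2.15, 0.39, 0.27, 0.97]) (1, [-0.68, 0.32, 2.15, 0.39, 0.27, -2.17])
pick 25 -15 (0, [-0.74, 0.32, 2.14, 0.61, 0.34, 0.56]) (1, [-0.74, 0.32, 2.14, 0.61, 0.34, -2.59])
place 30 5 (0, [0.21, 0.35, 2.03, -0.26, 0.24, 1.93]) (1, [0.21, 0.35, 2.03, -0.26, 0.24, -1.22])
place 30 16 (0, [0.14, 0.35, 2.04, 0.3, 0.24, 1.16]) (1, [0.14, 0.35, 2.04, 0.3, 0.24, -1.99])
place 30 25 (0, [0.08, 0.35, 2.04, 0.61, 0.31, 0.67]) (1, [0.08, 0.35, 2.04, 0.61, 0.31, -2.47])
pick 30 -35
pick 30 -25 (0, [-0.69, 0.31, 2.22, 0.93, 0.16, 0.42]) (1, [-0.69, 0.31, 2.22, 0.91, 0.16, -2.7])
pick 30 -15 (0, [-0.77, 0.32, 2.21, 1.05, 0.28, 0.09])
place 35 5 (0, [0.22, 0.35, 2.1, -0.75, 0.11, 2.42]) (1, [0.22
[... 853 characters left out ...]
7, 2.49, 0.31, 1.97])
pick 40 -15 (0, [-0.84, 0.36, 2.35, 2.01, 0.4, -0.93]) (1, [-0.84, 0.36, 2.35, 2.01, 0.4, 2.21])
place 45 5 (0, [0.23, 0.39, 2.24, 3.52, 0.28, -1.83]) (1, [0.23, 0.39, 2.24, 3.52, 0.28, 1.31])
place 45 16 (0, [0.11, 0.38, 2.25, 2.72, 0.29, -1.28]) (1, [0.11, 0.38, 2.25, 2.72, 0.29, 1.86])
place 45 25 (0, [0.02, 0.38, 2.24, 2.21, 0.37, -0.98]) (1, [0.02, 0.38, 2.24, 2.21, 0.37, 2.16])
pick 45 -35 (0, [-0.62, 0.39, 2.43, 3.13, 0.47, -1.57]) (1, [-0.62, 0.39, 2.43, 3.13, 0.47, 1.58])
pick 45 -25 (0, [-0.75, 0.39, 2.44, 2.66, 0.5, -1.37]) (1, [-0.75, 0.39, 2.44, 2.66, 0.5, 1.77])
pick 45 -15 (0, [-0.87, 0.4, 2.41, 2.24, 0.54, -1.2]) (1, [-0.87, 0.4, 2.41, 2.24, 0.54, 1.94])
```

```bash
cat > plan.py <<'E'
from kin import *
from scipy.interpolate import CubicSpline
def path(qs,n):
    return np.array([np.array(qs[0])+(np.array(qs[1])-qs[0])*k/n for k in range(1,n+1)])
def rows(q0,Q,chunk=10,pr=True):
    # rows relative to q0 (start of call), new base each chunk
    base=q0
    for i,q in enumerate(Q):
        if i%chunk==0 and i: base=Q[i-1]; print('---')
        p0,r0=fk(base,LL);r0=r0*OFF;p,r=fk(q,LL);r=r*OFF
        t=(r0.inv().apply(p-p0)*1000);w=np.degrees((r0.inv()*r).as_rotvec())
        print(",".join(f"{v:.0f}" for v in t)+","+",".join(f"{v:.1f}" for v in w)+", ","   #",p.round(3),r.apply([0,0,1]).round(2))
E
python3 - <<'E'
from plan import *
q0=get_state()["qpos"];print(q0)
r=tool(45,np.radians(-30));z=r.apply([0,0,1])
g=np.array([.496,-.265,.05])
pre,e=ik(g-.11*z,r,[-.69,.2,2.2,2.9,.5,-1.5]);gq,e2=ik(g,r,[-.69,.39,2.4,2.9,.5,-1.5]);print(pre,e,gq,e2,g-.11*z)
w1=[-.25,.55,.95,.9,2.0,1.0]
print(fk(w1,LL)[0])
rows(q0,np.vstack([path([q0,w1],8),path([w1,pre],17)]))
E
```

```text
[-0.0538  0.9252  0.6853  0.42    2.6369  1.6739]
[-0.7402  0.1002  2.4931  2.5388  0.2714 -1.1396] 6.106226635438361e-15 [-0.6857  0.4056  2.4443  2.9008  0.4993 -1.4737] 2.3613194732874376e-11 [ 0.4286 -0.2261  0.1278]
[0.6823 0.1509 0.4382]
-5,-7,-4,2.9,5.7,-7.3,     # [0.622 0.109 0.306] [-0.82  0.32 -0.47]
-10,-17,-11,5.5,11.7,-14.4,     # [0.626 0.115 0.316] [-0.76  0.4  -0.52]
-16,-28,-20,7.8,18.1,-21.3,     # [0.633 0.122 0.329] [-0.68  0.47 -0.56]
-25,-41,-31,9.6,24.7,-27.9,     # [0.641 0.129 0.345] [-0.6   0.55 -0.59]
-35,-54,-46,11.0,31.6,-34.2,     # [0.65  0.136 0.364] [-0.5   0.62 -0.61]
-47,-68,-62,12.1,38.7,-40.2,     # [0.66  0.142 0.386] [-0.4   0.68 -0.61]
-62,-82,-80,12.6,46.1,-45.7,     # [0.671 0.147 0.411] [-0.3   0.74 -0.61]
-80,-96,-101,12.8,53.8,-50.9,     # [0.682 0.151 0.438] [-0.19  0.78 -0.59]
-78,-107,-115,15.9,61.2,-56.8,     # [0.697 0.158 0.446] [-0.09  0.85 -0.52]
-78,-113,-132,18.6,69.4,-61.2,     # [0.713 0.159 0.455] [ 0.02  0.9  -0.43]
---
18,5,-8,-0.5,8.5,-4.2,     # [0.73  0.155 0.465] [ 0.15  0.92 -0.35]
34,14,-22,-2.5,17.0,-7.7,     # [0.74
[... 347 characters left out ...]
6,49.6,-12.3,     # [ 0.792 -0.02   0.451] [ 0.85  0.52 -0.08]
-14,142,-189,-40.1,52.7,-10.2,     # [ 0.781 -0.065  0.428] [ 0.92  0.38 -0.1 ]
-58,168,-216,-48.8,54.1,-7.2,     # [ 0.76  -0.11   0.397] [ 0.96  0.23 -0.14]
-113,192,-238,-57.4,53.9,-3.1,     # [ 0.729 -0.151  0.359] [ 0.97  0.09 -0.21]
---
-39,45,-35,-8.7,-2.6,-0.6,     # [ 0.687 -0.187  0.317] [ 0.96 -0.04 -0.29]
-87,83,-79,-16.9,-6.8,-0.8,     # [ 0.635 -0.214  0.271] [ 0.91 -0.16 -0.39]
-141,112,-130,-24.3,-12.3,-0.8,     # [ 0.573 -0.231  0.222] [ 0.83 -0.26 -0.49]
-201,128,-188,-30.6,-19.1,-0.2,     # [ 0.504 -0.235  0.174] [ 0.73 -0.32 -0.6 ]
-264,130,-251,-35.7,-26.8,0.9,     # [ 0.429 -0.226  0.128] [ 0.61 -0.35 -0.71]
```

```bash
python3 - <<'E'
from plan import *
q0=get_state()["qpos"]
pre=[-0.7402,0.1002,2.4931,2.5388,0.2714,-1.1396]
w1=[-.25,.55,.95,.9,2.0,1.0]
w1=np.array(w1);q0=np.array(q0);pre=np.array(pre)
rows(q0,path([q0,w1],8))
print("B");rows(w1,path([w1,pre],22),11)
E
```

```text
-5,-7,-4,2.9,5.7,-7.3,     # [0.622 0.109 0.306] [-0.82  0.32 -0.47]
-10,-17,-11,5.5,11.7,-14.4,     # [0.626 0.115 0.316] [-0.76  0.4  -0.52]
-16,-28,-20,7.8,18.1,-21.3,     # [0.633 0.122 0.329] [-0.68  0.47 -0.56]
-25,-41,-31,9.6,24.7,-27.9,     # [0.641 0.129 0.345] [-0.6   0.55 -0.59]
-35,-54,-46,11.0,31.6,-34.2,     # [0.65  0.136 0.364] [-0.5   0.62 -0.61]
-47,-68,-62,12.1,38.7,-40.2,     # [0.66  0.142 0.386] [-0.4   0.68 -0.61]
-62,-82,-80,12.6,46.1,-45.7,     # [0.671 0.147 0.411] [-0.3   0.74 -0.61]
-80,-96,-101,12.8,53.8,-50.9,     # [0.682 0.151 0.438] [-0.19  0.78 -0.59]
B
13,-2,-1,1.9,6.1,-4.3,     # [0.693 0.157 0.444] [-0.11  0.84 -0.53]
27,-4,-5,3.0,12.4,-8.2,     # [0.705 0.159 0.451] [-0.03  0.88 -0.47]
40,-3,-12,3.4,19.1,-11.6,     # [0.718 0.159 0.458] [ 0.06  0.91 -0.41]
51,-1,-23,2.9,25.8,-14.5,     # [0.731 0.154 0.466] [ 0.16  0.93 -0.34]
61,5,-37,1.6,32.6,-16.8,     # [0.745 0.145 0.472] [ 0.26  0.92 -0.28]
69,13,-53,-0.5,39.2,-18.5,     # [0.758 0.131 0.478] [ 0.36  0.91 -0.23]
73,25,-72,-3.4,45.6,-19.6,     # [0.771 0.113 0.481] [ 0.46  0.87 -0.18]
73,40,
[... 456 characters left out ...]
0,-20.2,4.5,-2.4,     # [ 0.765 -0.102  0.403] [ 0.96  0.26 -0.13]
-53,113,-115,-27.2,4.1,-2.6,     # [ 0.743 -0.135  0.375] [ 0.97  0.15 -0.18]
-80,134,-153,-34.1,2.8,-2.6,     # [ 0.715 -0.165  0.344] [ 0.97  0.04 -0.24]
-113,150,-193,-40.8,0.5,-2.1,     # [ 0.681 -0.191  0.311] [ 0.95 -0.06 -0.3 ]
-151,160,-236,-47.1,-2.6,-1.2,     # [ 0.64  -0.212  0.275] [ 0.91 -0.15 -0.38]
-195,163,-279,-53.0,-6.5,0.1,     # [ 0.594 -0.227  0.238] [ 0.86 -0.23 -0.46]
-241,158,-322,-58.2,-11.2,1.8,     # [ 0.543 -0.235  0.2  ] [ 0.79 -0.29 -0.54]
-291,145,-364,-62.7,-16.5,4.1,     # [ 0.487 -0.235  0.163] [ 0.71 -0.33 -0.63]
-343,123,-404,-66.4,-22.3,6.8,     # [ 0.429 -0.226  0.128] [ 0.61 -0.35 -0.71]
```

```bash
python3 -m jog '[-5,-7,-4,2.9,5.7,-7.3, -10,-17,-11,5.5,11.7,-14.4, -16,-28,-20,7.8,18.1,-21.3, -25,-41,-31,9.6,24.7,-27.9, -35,-54,-46,11,31.6,-34.2, -47,-68,-62,12.1,38.7,-40.2, -62,-82,-80,12.6,46.1,-45.7, -80,-96,-101,12.8,53.8,-50.9]'; python3 - <<'E'
from plan import *
q0=get_state()["qpos"];print(q0)
pre=np.array([-0.7402,0.1002,2.4931,2.5388,0.2714,-1.1396])
rows(q0,path([q0,pre],22),10)
E
```

```text
clock: 16.75
position: [0.6818, 0.1513, 0.4391]
ee_rot: [-0.451, 0.857, 0.248, 0.023]
contact_force: [-0.0, 0.0, -1.0]
width: -0.0
[-0.2512  0.5474  0.9536  0.902   1.9981  0.9967]
13,-2,-1,1.9,6.1,-4.3,     # [0.692 0.157 0.445] [-0.11  0.84 -0.53]
27,-3,-5,3.0,12.4,-8.2,     # [0.705 0.159 0.452] [-0.03  0.88 -0.47]
40,-3,-12,3.3,19.1,-11.6,     # [0.717 0.159 0.459] [ 0.06  0.91 -0.41]
52,-0,-23,2.8,25.8,-14.4,     # [0.731 0.154 0.466] [ 0.16  0.93 -0.34]
62,5,-37,1.5,32.5,-16.7,     # [0.745 0.144 0.473] [ 0.26  0.92 -0.28]
69,14,-53,-0.6,39.1,-18.4,     # [0.758 0.131 0.478] [ 0.36  0.91 -0.22]
73,25,-71,-3.6,45.5,-19.5,     # [0.77  0.112 0.481] [ 0.46  0.87 -0.17]
73,40,-91,-7.3,51.6,-19.9,     # [0.781 0.09  0.481] [ 0.56  0.82 -0.13]
69,59,-112,-11.8,57.1,-19.7,     # [0.788 0.064 0.478] [ 0.65  0.75 -0.1 ]
59,80,-132,-16.9,62.0,-18.8,     # [0.793 0.034 0.472] [ 0.74  0.67 -0.08]
---
-1,27,-21,-6.0,3.3,-1.2,     # [0.793 0.001 0.461] [ 0.81  0.58 -0.07]
-6,55,-45,-12.5,5.7,-2.2,     # [ 0.789 -0.033  0.446] [ 0.87  0.48 -0.08]
-18,82,-74,-19.2,7.2,-2.9,     # [ 0.78  -0.068  0.426] [ 0.92  0.37 -0.1 ]
-35,107,-107,-26.2,7.8,-3.2,     # [ 0.764 -0.102  0.403] [ 0.96  0.26 -0.13]
-58,129,-143,-33.2,7.4,-3.3,     # [ 0.742 -0.135  0.375] [ 0.97  0.15 -0.18]
-87,146,-181,-40.1,6.1,-2.9,     # [ 0.714 -0.165  0.344] [ 0.97  0.04 -0.24]
-122,159,-221,-46.8,3.9,-2.1,     # [ 0.68  -0.191  0.311] [ 0.95 -0.06 -0.3 ]
-163,166,-262,-53.1,0.9,-0.9,     # [ 0.64  -0.212  0.275] [ 0.91 -0.15 -0.38]
-208,165,-303,-58.9,-3.0,0.8,     # [ 0.594 -0.227  0.238] [ 0.86 -0.23 -0.46]
-258,157,-343,-64.1,-7.6,3.0,     # [ 0.542 -0.235  0.2  ] [ 0.79 -0.29 -0.54]
---
-57,25,-24,-4.6,-5.5,-0.2,     # [ 0.487 -0.235  0.163] [ 0.71 -0.33 -0.63]
-116,44,-53,-8.4,-11.7,-0.2,     # [ 0.429 -0.226  0.128] [ 0.61 -0.35 -0.71]
```

```bash
python3 -m jog '[13,-2,-1,1.9,6.1,-4.3, 27,-3,-5,3,12.4,-8.2, 40,-3,-12,3.3,19.1,-11.6, 52,0,-23,2.8,25.8,-14.4, 62,5,-37,1.5,32.5,-16.7, 69,14,-53,-0.6,39.1,-18.4, 73,25,-71,-3.6,45.5,-19.5, 73,40,-91,-7.3,51.6,-19.9, 69,59,-112,-11.8,57.1,-19.7, 59,80,-132,-16.9,62,-18.8]' 0; python3 -m jog '[-1,27,-21,-6,3.3,-1.2, -6,55,-45,-12.5,5.7,-2.2, -18,82,-74,-19.2,7.2,-2.9, -35,107,-107,-26.2,7.8,-3.2, -58,129,-143,-33.2,7.4,-3.3, -87,146,-181,-40.1,6.1,-2.9, -122,159,-221,-46.8,3.9,-2.1, -163,166,-262,-53.1,0.9,-0.9]'; python3 - <<'E'
from plan import *
q0=get_state()["qpos"];print(q0)
pre=np.array([-0.7402,0.1002,2.4931,2.5388,0.2714,-1.1396])
rows(q0,path([q0,pre],5),10)
E
```

```text
clock: 18.0
position: [0.7937, 0.0334, 0.4707]
ee_rot: [-0.379, 0.729, 0.105, 0.561]
contact_force: [-0.4, 0.7, 0.2]
width: 0.0852
clock: 19.0
position: [0.6389, -0.2131, 0.2744]
ee_rot: [-0.009, 0.817, -0.153, 0.556]
contact_force: [0.7, -0.7, -0.1]
width: 0.0852
[-0.6503  0.1799  2.2145  2.2444  0.579  -0.7567]
-36,26,-20,-4.6,-3.2,-0.2,     # [ 0.602 -0.225  0.244] [ 0.87 -0.22 -0.45]
-74,48,-43,-8.9,-6.9,-0.3,     # [ 0.562 -0.233  0.214] [ 0.82 -0.27 -0.51]
-114,67,-70,-12.8,-11.0,-0.3,     # [ 0.52  -0.236  0.185] [ 0.76 -0.31 -0.58]
-156,81,-100,-16.2,-15.6,-0.2,     # [ 0.475 -0.233  0.156] [ 0.69 -0.34 -0.64]
-199,90,-133,-19.1,-20.4,0.0,     # [ 0.429 -0.226  0.128] [ 0.61 -0.35 -0.71]
```

```bash
python3 -m jog '[-36,26,-20,-4.6,-3.2,-0.2, -74,48,-43,-8.9,-6.9,-0.3, -114,67,-70,-12.8,-11,-0.3, -156,81,-100,-16.2,-15.6,-0.2, -199,90,-133,-19.1,-20.4,0, -199,90,-133,-19.1,-20.4,0]'; python3 - <<'E'
from plan import *
p,r,s=st();print(s["qpos"],r.apply([0,0,1]),r.apply([0,1,0]))
W=get_image("wrist");save(W,"w12")
S=get_image("scene");save(S,"sc12")
D=get_image("side")
hr=lambda d,b:[x for x in blobs(d["frame"],(0,150,60),(6,255,255),b)]
print(hr(W,None),hr(S,(130,200,260,300)))
print(proj(W,[.496,-.265,.07]))
E
```

```text
clock: 19.75
position: [0.4281, -0.2242, 0.1268]
ee_rot: [0.097, 0.893, -0.239, 0.369]
contact_force: [0.9, -0.6, -0.2]
width: 0.0855
[-0.7386  0.1006  2.4962  2.5339  0.2722 -1.1339] [ 0.612  -0.3497 -0.7093] [-0.4983 -0.867  -0.0025]
[([41.5, 11.8], [39, 9, 6, 7, 24]), ([50.6, 24.5], [48, 20, 8, 10, 27]), ([73.9, 57.8], [67, 50, 15, 18, 50]), ([288.1, 197.5], [254, 165, 69, 66, 3555])] [([191.8, 240.7], [184, 235, 17, 13, 172])]
[288.4962 194.9202]
```

View pics/w12.png

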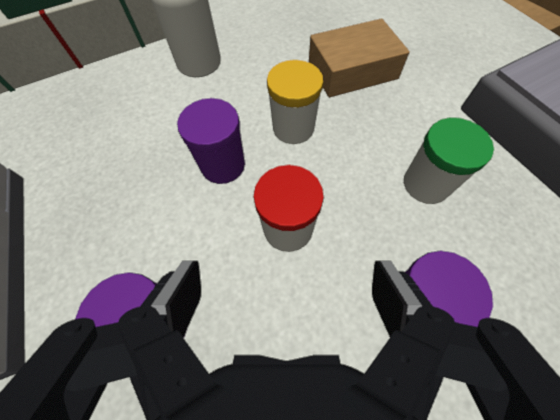

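View pics/sc12.png

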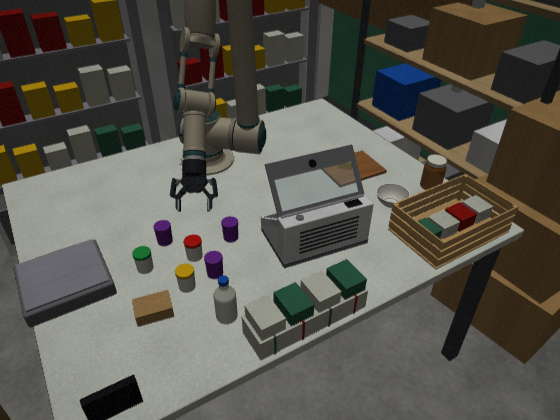

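```bash
python3 - <<'E'
from plan import *
r=tool(45,np.radians(-30))
print(*delta(np.array([.496,-.265,.05])+.004*r.apply([0,0,1]),r))
W=get_image("wrist");S=get_image("scene");D=get_image("side")
m=(W,(288.5,194)) 
print(onz(W,(288.5,195.5),.07),tri((W,(288.1,197.5)),(S,(191.8,240.7))))
E
```

```text
[ -4.2   1.8 112.9] [-0.2 -0.3  0.1]
[ 0.5017 -0.2682  0.07  ] (array([ 0.5005, -0.2667,  0.07  ]), [np.float64(0.42466102608684014), np.float64(0.4246610260867596)])
```

```bash
python3 -m jog '[-1,0.5,20,0,0,0, -1,1,40,0,0,0, -2,1,60,0,0,0, -2,1.5,80,0,0,0, -2,1.5,95,0,0,0, -2.5,1.5,106,0,0,0, -3,1.5,115,0,0,0, -3,1.5,115,0,0,0]'; python3 - <<'E'
from plan import *
p,r,s=st();print(r.apply([0,0,1]));r=tool(45,np.radians(-30))
print(*delta(np.array([.498,-.266,.05])+.004*r.apply([0,0,1]),r))
W=get_image("wrist");save(W,"w13");D=get_image("side");save(D,"s13",(260,100,460,260),3)
E
```

```text
clock: 21.05
position: [0.499, -0.2663, 0.0444]
ee_rot: [0.097, 0.893, -0.238, 0.37]
contact_force: [-0.5, 0.7, 1.2]
width: 0.0851
[ 0.6147 -0.3501 -0.7068]
[ 3.3  0.3 -0.7] [-0.2 -0.   0.1]
```

View pics/w13.png

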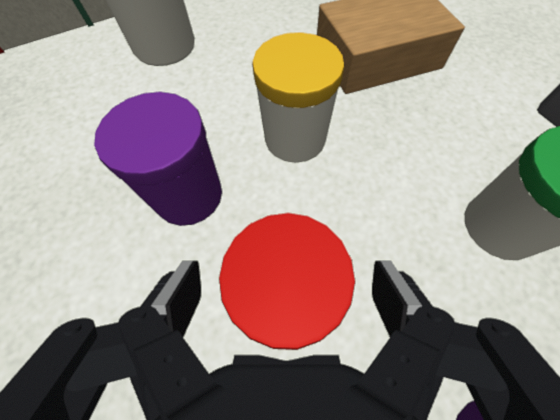

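View pics/s13.png

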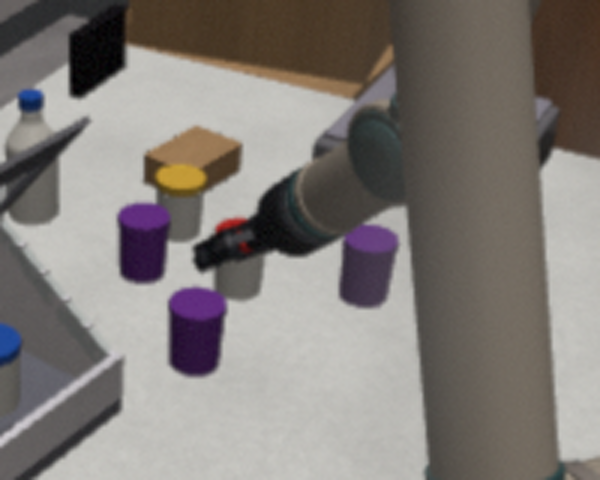

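```bash
python3 - <<'E'
from plan import *
W=get_image("wrist");p,r,s=st()
m=cv2.inRange(cv2.cvtColor(np.ascontiguousarray(W["frame"]),cv2.COLOR_RGB2HSV),(0,150,60),(6,255,255));m[:200]=0;m[:,:215]=0;m[:,360:]=0
c=max(cv2.findContours(m,0,2)[0],key=cv2.contourArea);e=cv2.fitEllipse(c);print(e)
print(onz(W,e[0],.07),p)
E
```

```text
((286.66937255859375, 279.7078552246094), (132.3821563720703, 133.39984130859375), 174.47828674316406)
[ 0.4948 -0.264   0.07  ] [ 0.4985 -0.266   0.045 ]
```

```bash
python3 -m jog '[2.8,0,-2.8,0,0,0, 2.8,0,-2.8,0,0,0]' 0; python3 -m jog '[0,0,0,0,0,0, 0,0,0,0,0,0, 0,0,0,0,0,0, 0,0,0,0,0,0, 0,0,0,0,0,0, 0,0,0,0,0,0]' 1 35;  python3 - <<'E'
from plan import *
W=get_image("wrist");save(W,"w14");p,r,s=st();print(p,s["width"],s["qpos"])
E
```

```text
clock: 21.45
position: [0.4988, -0.2663, 0.0496]
ee_rot: [0.098, 0.892, -0.238, 0.371]
contact_force: [0.5, 0.6, -0.1]
width: 0.085
clock: 22.2
position: [0.4988, -0.2663, 0.0492]
ee_rot: [0.098, 0.892, -0.238, 0.371]
contact_force: [-2.2, 0.7, 5.9]
width: 0.0532
[ 0.4988 -0.2663  0.0492] 0.05330870645380555 [-0.6872  0.4115  2.4428  2.8933  0.5061 -1.4693]
```

View pics/w14.png

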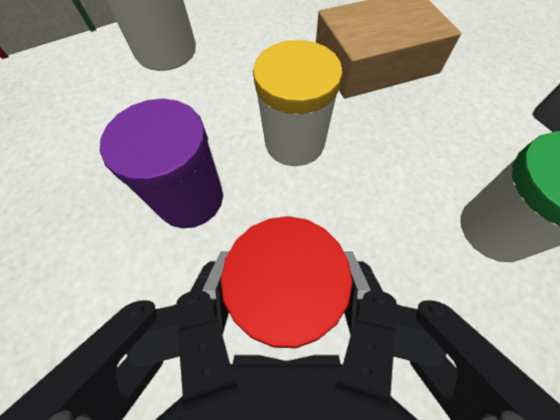

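```bash
cat > cart.py <<'E'
from plan import *
def crow(wps,chunk=10,start=None):
    """wps: list of (pos,rot,n) ; rows relative to start pose of each chunk"""
    p,r,s=st(); q=s["qpos"]
    if start: p,r=start
    P=[];cp,cr=p,r
    for pos,rot,n in wps:
        rv=(rot*cr.inv()).as_rotvec()
        for k in range(1,n+1): P.append((cp+(np.array(pos)-cp)*k/n,R.from_rotvec(rv*k/n)*cr))
        cp,cr=np.array(pos),rot
    b=(p,r)
    for i,(a,c) in enumerate(P):
        if i and i%chunk==0: b=P[i-1];print("---")
        t=b[1].inv().apply(a-b[0])*1000;w=np.degrees((b[1].inv()*c).as_rotvec())
        qn,e=ik(a,c,q);dq=np.abs(qn-q).max();q=qn
        print(",".join(f"{v:.0f}" for v in t)+","+",".join(f"{v:.1f}" for v in w)+", ","  #",a.round(3),q.round(2),f"{e:.0e} {dq:.2f}")
E
python3 - <<'E'
from cart import *
W=get_image("wrist");p,r,s=st()
m=cv2.inRange(cv2.cvtColor(np.ascontiguousarray(W["frame"]),cv2.COLOR_RGB2HSV),(0,150,60),(6,255,255));m[:200]=0;m[:,:215]=0;m[:,360:]=0
c=max(cv2.findContours(m,0,2)[0],key=cv2.contourArea);e=cv2.fitEllipse(c);print(e)
l=onz(W,e[0],.07);print(l,p,"tool frame:",r.inv().apply(l-p))
y5=tool(45,np.radians(5))
pl=np.array([.6100,.1780,.073+.0]);hd=np.array([.996,.087,0]);pl=pl+hd*.0042
cx=np.array([.9917,-.1288,0])
E1=pl-cx*.110+[0,0,.09];E2=pl-cx*.045+[0,0,.08];E3=pl-cx*.015+[0,0,.04];E4=pl+[0,0,.012]
print(pl,E1,E2,E3,E4)
crow([(p+[0,0,.12],r,4),(E1,y5,14),(E2,y5,4),(E3,y5,2),(E4,y5,3)])
E
```

```text
((285.986572265625, 281.80242919921875), (129.01084899902344, 129.80596923828125), 81.1255111694336)
[ 0.4953 -0.2642  0.07  ] [ 0.4988 -0.2663  0.0491] tool frame: [ 0.0119 -0.0002 -0.0176]
[0.6142 0.1784 0.073 ] [0.5051 0.1925 0.163 ] [0.5696 0.1842 0.153 ] [0.5993 0.1803 0.113 ] [0.6142 0.1784 0.085 ]
21,-0,-21,0.0,0.0,0.0,    # [ 0.499 -0.266  0.079] [-0.69  0.33  2.41  2.82  0.39 -1.39] 2e-10 0.12
43,-0,-42,0.0,0.0,0.0,    # [ 0.499 -0.266  0.109] [-0.69  0.25  2.37  2.69  0.28 -1.25] 3e-15 0.14
64,-0,-64,0.0,0.0,0.0,    # [ 0.499 -0.266  0.139] [-0.69  0.18  2.32  2.42  0.18 -0.98] 9e-12 0.28
85,-0,-85,0.0,0.0,0.0,    # [ 0.499 -0.266  0.169] [-0.69  0.11  2.28  1.81  0.12 -0.36] 1e-11 0.62
73,-29,-96,1.8,-0.0,-1.8,    # [ 0.499 -0.234  0.169] [-0.64  0.09  2.3   1.88  0.12 -0.42] 4e-13 0.07
62,-58,-107,3.5,-0.0,-3.5,    # [ 0.5   -0.201  0.168] [-0.58  0.08  2.33  1.96  0.11 -0.5 ] 2e-12 0.08
50,-86,-117,5.3,-0.0,-5.3,    # [ 0.5   -0.168  0.168] [-0.52  0.06  2.35  2.07  0.11 -0.59] 3e-03 0.11
39,-115,-128,7.0,-0.0,-7.1,    # [ 0.501 -0.135  0.167] [-0.46  0.05  2.37  2.23  0
[... 1239 characters left out ...]
 4.32  0.17 -2.59] 6e-03 0.02
---
9,3,13,0.0,0.0,0.0,    # [0.553 0.186 0.156] [ 0.29  0.18  2.24  4.32  0.15 -2.6 ] 2e-03 0.02
19,7,26,0.0,0.0,0.0,    # [0.57  0.184 0.153] [ 0.27  0.2   2.22  4.31  0.14 -2.61] 1e-10 0.02
15,10,50,0.0,0.0,0.0,    # [0.584 0.182 0.133] [ 0.26  0.25  2.22  3.96  0.16 -2.26] 2e-15 0.35
11,13,75,0.0,0.0,0.0,    # [0.599 0.18  0.113] [ 0.24  0.31  2.22  3.72  0.2  -2.04] 5e-13 0.23
8,14,85,0.0,0.0,0.0,    # [0.604 0.18  0.104] [ 0.24  0.33  2.22  3.65  0.22 -1.96] 1e-13 0.08
5,16,95,0.0,0.0,0.0,    # [0.609 0.179 0.094] [ 0.23  0.36  2.22  3.59  0.24 -1.9 ] 4e-15 0.06
2,17,105,0.0,0.0,0.0,    # [0.614 0.178 0.085] [ 0.23  0.38  2.22  3.54  0.26 -1.85] 1e-15 0.05
```

```bash
python3 - <<'E'
from cart import *
for T in(45,50,55):
  for x,y,z in((.5,-.266,.1),(.47,-.25,.135),(.5,0,.135),(.45,0,.135),(.5,.17,.14),(.55,.185,.14),(.57,.184,.14),(.595,.18,.11)):
    for dy in(-8,-18,2):
        yaw=np.arctan2(y,x)+np.radians(dy)
        if x>=.55: yaw=np.radians(15+dy+3)
        q,e=ik(np.array([x,y,z]),tool(T,yaw),[np.arctan2(y,x)-.1,.3,2.3,3.1,.4,-1.5])
        print(T,x,y,z,int(np.degrees(yaw)),q.round(2),f"{e:.0e}", end=" | " if dy!=2 else "\n")
E
```

```text
45 0.5 -0.266 0.1 -36 [-0.6   0.27  2.37  3.21  0.28 -1.62] 3e-15 | 45 0.5 -0.266 0.1 -46 [-0.47  0.29  2.33  3.93  0.33 -2.09] 8e-16 | 45 0.5 -0.266 0.1 -26 [-0.73  0.27  2.37  2.5   0.33 -1.16] 3e-11
45 0.47 -0.25 0.135 -36 [-0.61  0.15  2.38  3.21  0.18 -1.62] 3e-11 | 45 0.47 -0.25 0.135 -46 [-0.47  0.17  2.35  4.19  0.27 -2.37] 2e-15 | 45 0.47 -0.25 0.135 -26 [-0.76  0.14  2.39  2.18  0.27 -0.85] 2e-14
45 0.5 0 0.135 -8 [-0.14  0.11  2.44  3.14  0.19 -1.57] 2e-15 | 45 0.5 0 0.135 -18 [ 0.02  0.13  2.41  4.14  0.28 -2.31] 3e-15 | 45 0.5 0 0.135 2 [-0.31  0.1   2.45  2.16  0.29 -0.86] 3e-11
45 0.45 0 0.135 -8 [-0.17  0.03  2.53  3.02  0.21 -1.48] 2e-15 | 45 0.45 0 0.135 -18 [ 0.03  0.06  2.5   4.09  0.3  -2.25] 1e-15 | 45 0.45 0 0.135 2 [-0.39  0.03  2.54  2.07  0.34 -0.83] 1e-11
45 0.5 0.17 0.14 10 [ 0.2   0.13  2.38  3.2   0.16 -1.62] 2e-15 | 45 0.5 0.17 0.14 0 [ 0.35  0.15  2.35  4.25  0.26 -2.42] 8e-16 | 45 0.5 0.17 0.14 20 [ 0.05  0.13  2.39  2.12  0.26 -0.78] 1e-12
45 0.55 0.185 0.14 10 [ 0.23  0.2   2.28  3.43  0.13 -1.82] 3e-12 | 45 0.55 0.185 0.14 0 [ 0.35  0.22  2.26  4.3
[... 2972 characters left out ...]
  2.48  3.72  0.59 -1.85] 3e-11 | 55 0.5 0.17 0.14 20 [ 0.    0.22  2.54  2.61  0.61 -1.34] 3e-11
55 0.55 0.185 0.14 10 [ 0.23  0.27  2.42  3.24  0.51 -1.62] 9e-12 | 55 0.55 0.185 0.14 0 [ 0.39  0.29  2.38  3.79  0.54 -1.92] 3e-14 | 55 0.55 0.185 0.14 20 [ 0.07  0.26  2.43  2.68  0.54 -1.34] 6e-13
55 0.57 0.184 0.14 10 [ 0.22  0.28  2.39  3.21  0.49 -1.61] 1e-15 | 55 0.57 0.184 0.14 0 [ 0.36  0.3   2.34  3.77  0.52 -1.92] 2e-15 | 55 0.57 0.184 0.14 20 [ 0.06  0.28  2.4   2.65  0.53 -1.31] 2e-14
55 0.595 0.18 0.11 10 [ 0.19  0.38  2.38  3.16  0.57 -1.58] 2e-09 | 55 0.595 0.18 0.11 0 [ 0.33  0.39  2.34  3.65  0.58 -1.81] 2e-12 | 55 0.595 0.18 0.11 20 [ 0.04  0.38  2.38  2.69  0.6  -1.37] 4e-13
```

```bash
python3 - <<'E'
from cart import *
p,r,s=st()
tl=lambda T,y:tool(T,np.radians(y))
pl=np.array([.6100,.1780,.0732]);hd=np.array([.985,.174,0]);pl=pl+hd*.0042
cx=np.array([.9917,-.1288,0])
E0=pl-cx*.125+[0,0,.068];E2=pl-cx*.045+[0,0,.066];E3=pl-cx*.010+[0,0,.04];E4=pl+[0,0,.015]
crow([(p+[0,0,.03],tl(47,-30),2),(p+[-.01,.01,.09],tl(52,-32),3),([.50,-.05,.141],tl(52,-12),5),(E0,tl(52,10),7),(E2,tl(52,10),3),(E3,tl(48,10),3),(E4,tl(45,10),3)])
E
```

```text
11,-0,-11,-0.1,0.9,0.0,    # [ 0.499 -0.266  0.064] [-0.69  0.38  2.44  2.88  0.48 -1.45] 7e-11 0.04
21,-0,-21,-0.2,1.9,0.0,    # [ 0.499 -0.266  0.079] [-0.69  0.34  2.43  2.87  0.46 -1.44] 5e-11 0.03
32,-1,-39,-0.7,3.6,0.5,    # [ 0.495 -0.263  0.099] [-0.68  0.3   2.44  2.89  0.45 -1.44] 2e-15 0.04
43,-3,-56,-1.2,5.2,0.9,    # [ 0.492 -0.26   0.119] [-0.67  0.25  2.44  2.92  0.44 -1.45] 6e-16 0.04
54,-4,-73,-1.7,6.9,1.4,    # [ 0.489 -0.256  0.139] [-0.66  0.21  2.45  2.95  0.43 -1.46] 6e-16 0.05
41,-41,-87,1.3,6.9,-1.3,    # [ 0.491 -0.215  0.14 ] [-0.6   0.19  2.48  2.93  0.44 -1.45] 2e-15 0.06
28,-78,-100,4.3,6.9,-3.9,    # [ 0.493 -0.174  0.14 ] [-0.53  0.18  2.5   2.94  0.45 -1.46] 2e-14 0.07
15,-115,-113,7.3,6.9,-6.6,    # [ 0.496 -0.133  0.14 ] [-0.45  0.16  2.52  2.95  0.46 -1.47] 1e-13 0.08
3,-152,-127,10.3,6.8,-9.2,    # [ 0.498 -0.091  0.141] [-0.37  0.16  2.53  2.98  0.46 -1.48] 2e-13 0.09
-10,-188,-140,13.3,6.8,-11.9,    # [ 0.5   -0.05   0.141] [-0.27  0.15  2.54  3.03  0.46 -1.51] 4e-14 0.09
---
-5,-34,-7,2.5,-0.0,-1.9,    # [ 0.499 -0.015  0.141] [-0.19  0.15  2.54
[... 838 characters left out ...]
66] 8e-16 0.06
10,-244,16,17.3,-0.0,-13.5,    # [0.57  0.185 0.139] [ 0.22  0.26  2.35  3.23  0.37 -1.63] 1e-15 0.06
---
0,3,14,-0.0,-1.3,0.0,    # [0.581 0.183 0.131] [ 0.2   0.28  2.32  3.21  0.34 -1.62] 3e-13 0.03
0,7,28,0.0,-2.7,0.0,    # [0.593 0.182 0.122] [ 0.19  0.3   2.29  3.19  0.31 -1.6 ] 1e-13 0.03
0,10,42,0.0,-4.0,0.0,    # [0.604 0.18  0.113] [ 0.18  0.32  2.26  3.16  0.28 -1.59] 2e-14 0.03
-5,11,50,-0.0,-5.0,0.0,    # [0.608 0.18  0.105] [ 0.18  0.34  2.25  3.15  0.27 -1.58] 2e-14 0.02
-9,12,58,0.0,-6.0,0.0,    # [0.611 0.179 0.097] [ 0.18  0.35  2.24  3.15  0.25 -1.58] 2e-14 0.02
-14,13,65,0.0,-7.0,0.0,    # [0.614 0.179 0.088] [ 0.17  0.37  2.23  3.14  0.24 -1.57] 2e-14 0.02
```

```bash
python3 -m jog '[11,0,-11,-0.1,0.9,0, 21,0,-21,-0.2,1.9,0, 32,-1,-39,-0.7,3.6,0.5, 43,-3,-56,-1.2,5.2,0.9, 54,-4,-73,-1.7,6.9,1.4]'; python3 - <<'E'
from cart import *
W=get_image("wrist");save(W,"w15");p,r,s=st();print(s["width"],s["contact_force"])
tl=lambda T,y:tool(T,np.radians(y))
pl=np.array([.6100,.1780,.0732]);hd=np.array([.985,.174,0]);pl=pl+hd*.0042
cx=np.array([.9917,-.1288,0])
E0=pl-cx*.125+[0,0,.068];E2=pl-cx*.045+[0,0,.066]
crow([([.50,-.05,.141],tl(52,-12),6),(E0,tl(52,10),8),(E2,tl(52,10),4)])
E
```

```text
clock: 22.92
position: [0.4883, -0.2556, 0.1395]
ee_rot: [0.121, 0.864, -0.248, 0.421]
contact_force: [-0.3, 0.6, -1.3]
width: 0.0531
0.053020911695303 [-0.1521  0.1479  0.3839]
-10,-30,-13,2.6,-0.0,-2.1,    # [ 0.49  -0.221  0.141] [-0.61  0.19  2.48  2.94  0.44 -1.45] 6e-16 0.05
-20,-60,-26,5.3,-0.1,-4.1,    # [ 0.492 -0.187  0.141] [-0.55  0.18  2.5   2.94  0.45 -1.45] 2e-15 0.06
-31,-90,-39,7.9,-0.1,-6.2,    # [ 0.494 -0.153  0.141] [-0.49  0.17  2.51  2.94  0.45 -1.46] 2e-15 0.06
-41,-120,-52,10.5,-0.2,-8.2,    # [ 0.496 -0.118  0.141] [-0.42  0.16  2.53  2.96  0.46 -1.47] 3e-15 0.07
-51,-150,-65,13.1,-0.2,-10.3,    # [ 0.498 -0.084  0.141] [-0.35  0.15  2.54  2.99  0.46 -1.49] 3e-15 0.07
-61,-180,-78,15.8,-0.2,-12.3,    # [ 0.5   -0.05   0.141] [-0.27  0.15  2.54  3.03  0.46 -1.51] 2e-15 0.08
-72,-206,-91,17.9,-0.2,-14.0,    # [ 0.499 -0.019  0.141] [-0.2   0.15  2.54  3.07  0.46 -1.53] 2e-15 0.07
-82,-231,-105,20.1,-0.2,-15.7,    # [0.498 0.011 0.141] [-0.12  0.15  2.54  3.12  0.46 -1.56] 1e-15 0.08
-93,-256,-119,22.3,-0.2,-17.4,    # [0.496 0.042 0.141] [-0.04  0.15  2.54  3.
[... 222 characters left out ...]
] 1e-15 0.08
-2,-61,-3,4.3,-0.0,-3.4,    # [0.493 0.134 0.141] [ 0.19  0.17  2.51  3.34  0.45 -1.68] 2e-15 0.07
-3,-92,-4,6.5,0.0,-5.1,    # [0.491 0.164 0.141] [ 0.26  0.18  2.49  3.38  0.44 -1.71] 8e-10 0.07
-4,-122,-6,8.7,0.0,-6.8,    # [0.49  0.195 0.141] [ 0.32  0.19  2.47  3.42  0.44 -1.73] 4e-10 0.07
8,-120,10,8.7,0.0,-6.8,    # [0.51  0.192 0.141] [ 0.29  0.2   2.44  3.37  0.42 -1.71] 1e-15 0.05
19,-118,26,8.7,0.0,-6.8,    # [0.53 0.19 0.14] [ 0.26  0.22  2.41  3.32  0.41 -1.68] 4e-10 0.05
31,-116,42,8.7,0.0,-6.8,    # [0.55  0.187 0.14 ] [ 0.24  0.24  2.38  3.27  0.39 -1.65] 3e-10 0.05
43,-113,58,8.7,0.0,-6.8,    # [0.57  0.185 0.139] [ 0.22  0.26  2.35  3.23  0.37 -1.63] 2e-10 0.04
```

View pics/w15.png

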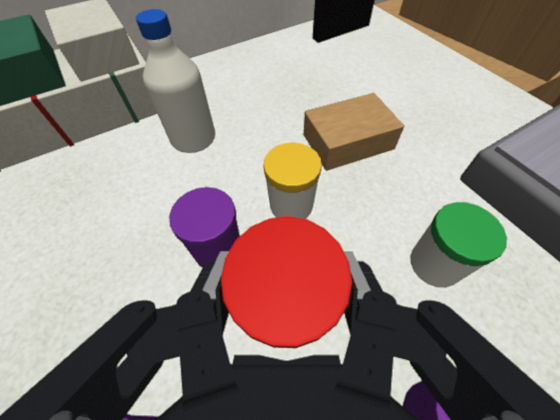

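Tub is held, and it looks unchanged in the hand (lid at about (287, 281)). Moving across to in front of the case.

```bash
python3 -m jog '[-10,-30,-13,2.6,0,-2.1, -20,-60,-26,5.3,-0.1,-4.1, -31,-90,-39,7.9,-0.1,-6.2, -41,-120,-52,10.5,-0.2,-8.2, -51,-150,-65,13.1,-0.2,-10.3, -61,-180,-78,15.8,-0.2,-12.3, -72,-206,-91,17.9,-0.2,-14, -82,-231,-105,20.1,-0.2,-15.7, -93,-256,-119,22.3,-0.2,-17.4, -103,-281,-132,24.4,-0.2,-19.1]'; python3 -m jog '[-1,-31,-1,2.2,0,-1.7, -2,-61,-3,4.3,0,-3.4, -3,-92,-4,6.5,0,-5.1, -4,-122,-6,8.7,0,-6.8, -4,-122,-6,8.7,0,-6.8]'; python3 - <<'E'
from cart import *
W=get_image("wrist");save(W,"w16");D=get_image("side");save(D,"s16");p,r,s=st();print(s["width"],s["contact_force"],s["qpos"])
E
```

```text
clock: 24.22
position: [0.4952, 0.072, 0.1389]
ee_rot: [0.003, 0.9, -0.008, 0.436]
contact_force: [0.3, -0.5, -1.9]
width: 0.0532
clock: 24.85
position: [0.4905, 0.1944, 0.14]
ee_rot: [-0.04, 0.896, 0.079, 0.435]
contact_force: [-0.2, 0.4, -2.3]
width: 0.0534
0.052958661527368917 [-0.1247 -0.1915 -1.6332] [ 0.3128  0.1879  2.4774  3.3965  0.435  -1.7152]
```

View pics/w16.png

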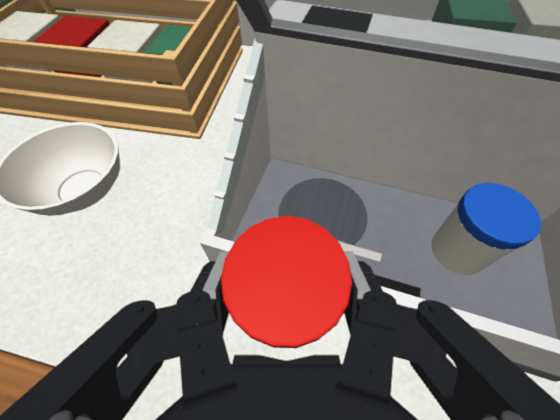

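View pics/s16.png

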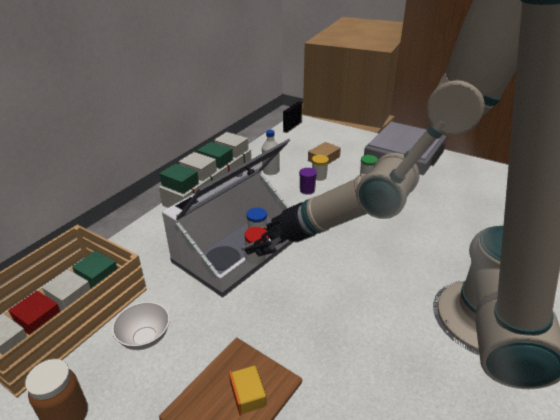

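```bash
python3 - <<'E'
from cart import *
W=get_image("wrist");save(W,"w16c",(200,140,480,320),2.8)
g=cv2.cvtColor(np.ascontiguousarray(W["frame"]),cv2.COLOR_RGB2GRAY)
m=(g<82).astype(np.uint8)*255;z=np.zeros_like(m);z[170:215,270:375]=m[170:215,270:375];z=cv2.morphologyEx(z,cv2.MORPH_OPEN,np.ones((3,3)))
c=max(cv2.findContours(z,0,1)[0],key=cv2.contourArea)[:,0,:]
c=c[(c[:,1]<212)]
print(len(c),c.min(0),c.max(0))
P=np.array([onz(W,u,.024)[:2] for u in c])
from scipy.optimize import least_squares
for rad in(.045,None):
    f=(lambda x:np.hypot(*(P-x[:2]).T)-(rad or x[2]));o=least_squares(f,[.61,.178,.045],loss='soft_l1',f_scale=.001);print(o.x,np.abs(o.fun).max())
# blue lid check
mb=cv2.inRange(cv2.cvtColor(np.ascontiguousarray(W["frame"]),cv2.COLOR_RGB2HSV),(100,80,60),(118,255,255));mb[:180]=0
E
```

```text
Traceback (most recent call last):
ValueError: max() iterable argument is empty
```

View pics/w16c.png

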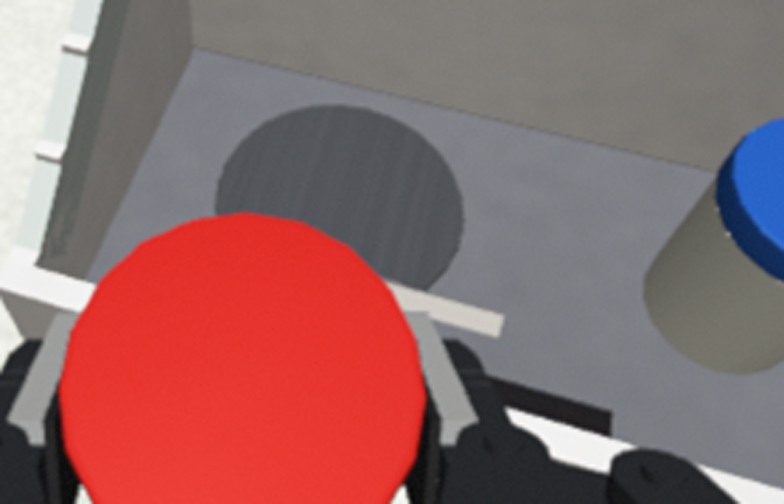

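```bash
python3 - <<'E'
from cart import *
from scipy.optimize import least_squares
W=get_image("wrist")
g=cv2.cvtColor(np.ascontiguousarray(W["frame"]),cv2.COLOR_RGB2GRAY)
print(g[200,300:350:10],g[180,270:285],g[230,370:390:5],g[170,320])
t=(int(g[195:205,310:340].mean())+int(g[170:174,300:320].mean()))//2;print(t)
m=((g<t)).astype(np.uint8)*255;z=np.zeros_like(m);z[174:240,272:372]=m[174:240,272:372]
hsv=cv2.cvtColor(np.ascontiguousarray(W["frame"]),cv2.COLOR_RGB2HSV);z[cv2.dilate(cv2.inRange(hsv,(0,150,60),(8,255,255)),np.ones((7,7)))>0]=0
z=cv2.morphologyEx(z,cv2.MORPH_OPEN,np.ones((3,3)))
c=max(cv2.findContours(z,0,1)[0],key=cv2.contourArea)[:,0,:]
c=c[(c[:,1]<212)|((c[:,0]>350)&(c[:,1]<232))];c=c[(c[:,0]>273)]
print(len(c),c.min(0),c.max(0))
P=np.array([onz(W,u,.024)[:2] for u in c])
for rad in(.045,None):
    f=(lambda x:np.hypot(*(P-x[:2]).T)-(rad or x[2]));o=least_squares(f,[.61,.178,.045],loss='soft_l1',f_scale=.001);print(o.x,np.percentile(np.abs(f(o.x)),[50,90]))
E
```

```text
[87 89 88 85 84] [129 128 127 127 126 127 126 128 128 128 128 128 128 129 129] [129 125 126 126] 128
107
130 [277 177] [364 231]
[0.6079 0.1788 0.045 ] [0.0005 0.001 ]
[0.6089 0.1787 0.0442] [0.0003 0.0006]
```

```bash
python3 - <<'E'
from cart import *
tl=lambda T,y:tool(T,np.radians(y))
pl=np.array([.609,.1787,.0732]);hd=np.array([.985,.174,0]);pl=pl+hd*.0042
cx=np.array([.9917,-.1288,0])
E2=pl-cx*.045+[0,0,.066];E3=pl-cx*.010+[0,0,.04];E4=pl+[0,0,.012]
crow([(E2,tl(52,10),4),(E3,tl(48,10),3),(E4,tl(45,10),3)])
E
```

```text
12,5,15,-0.0,0.1,-0.0,    # [0.51  0.191 0.139] [ 0.28  0.21  2.45  3.35  0.42 -1.69] 2e-10 0.05
23,10,30,-0.0,0.1,-0.1,    # [0.529 0.189 0.139] [ 0.26  0.22  2.41  3.31  0.4  -1.67] 8e-11 0.04
35,15,45,-0.0,0.2,-0.1,    # [0.549 0.187 0.139] [ 0.24  0.24  2.38  3.27  0.39 -1.65] 6e-11 0.04
47,21,60,-0.1,0.2,-0.1,    # [0.569 0.185 0.139] [ 0.22  0.26  2.35  3.24  0.37 -1.63] 4e-11 0.04
47,24,74,-0.1,-1.1,-0.1,    # [0.58  0.184 0.131] [ 0.21  0.28  2.32  3.21  0.34 -1.62] 3e-13 0.03
47,28,88,-0.1,-2.4,-0.1,    # [0.592 0.182 0.122] [ 0.19  0.3   2.29  3.19  0.31 -1.61] 1e-13 0.03
47,31,102,-0.1,-3.8,-0.1,    # [0.603 0.181 0.113] [ 0.18  0.32  2.26  3.17  0.28 -1.59] 2e-14 0.03
41,32,110,-0.1,-4.8,-0.1,    # [0.607 0.18  0.104] [ 0.18  0.34  2.25  3.16  0.27 -1.58] 2e-14 0.02
36,33,118,-0.1,-5.8,-0.1,    # [0.61  0.18  0.095] [ 0.18  0.36  2.24  3.15  0.26 -1.58] 3e-14 0.02
31,34,127,-0.1,-6.8,-0.1,    # [0.613 0.179 0.085] [ 0.18  0.37  2.24  3.15  0.25 -1.57] 4e-14 0.02
```

```bash
python3 -m jog '[12,5,15,0,0.1,0, 23,10,30,0,0.1,-0.1, 35,15,45,0,0.2,-0.1, 47,21,60,-0.1,0.2,-0.1, 47,24,74,-0.1,-1.1,-0.1, 47,28,88,-0.1,-2.4,-0.1, 47,31,102,-0.1,-3.8,-0.1, 41,32,110,-0.1,-4.8,-0.1, 36,33,118,-0.1,-5.8,-0.1, 31,34,127,-0.1,-6.8,-0.1]'; python3 - <<'E'
from cart import *
tl=lambda T,y:tool(T,np.radians(y))
pl=np.array([.609,.1787,.0732]);hd=np.array([.985,.174,0]);pl=pl+hd*.0042
print(*delta(pl,tl(45,10)))
W=get_image("wrist");save(W,"w17");D=get_image("side");save(D,"s17",(150,130,350,290),3.5);p,r,s=st();print(s["contact_force"],s["qpos"])
# tub lid centre now
m=cv2.inRange(cv2.cvtColor(np.ascontiguousarray(W["frame"]),cv2.COLOR_RGB2HSV),(0,150,60),(6,255,255));m[:200]=0;m[:,:215]=0;m[:,360:]=0
c=max(cv2.findContours(m,0,2)[0],key=cv2.contourArea);e=cv2.fitEllipse(c);print(e[0], "lid",onz(W,e[0],p[2]+.021),p)
E
```

```text
clock: 26.3
position: [0.6134, 0.1804, 0.0846]
ee_rot: [-0.033, 0.921, 0.081, 0.38]
contact_force: [0.1, 0.4, -1.9]
width: 0.0534
[-8.4  0.9  7.8] [-0.   0.1  0. ]
[-0.3974 -0.0721 -1.161 ] [ 0.1786  0.3751  2.2342  3.1521  0.2515 -1.5785]
(286.002197265625, 281.6982421875) lid [0.6095 0.1799 0.1055] [0.614  0.1804 0.0845]
```

View pics/w17.png

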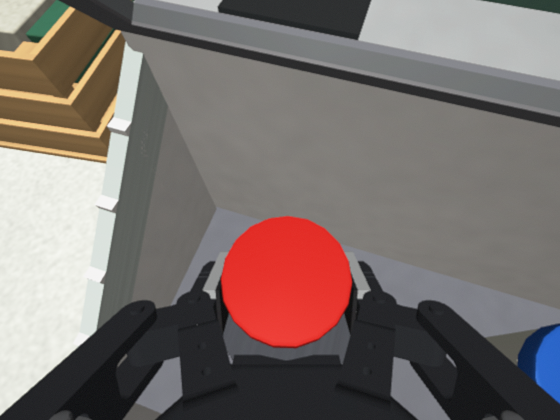

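View pics/s17.png

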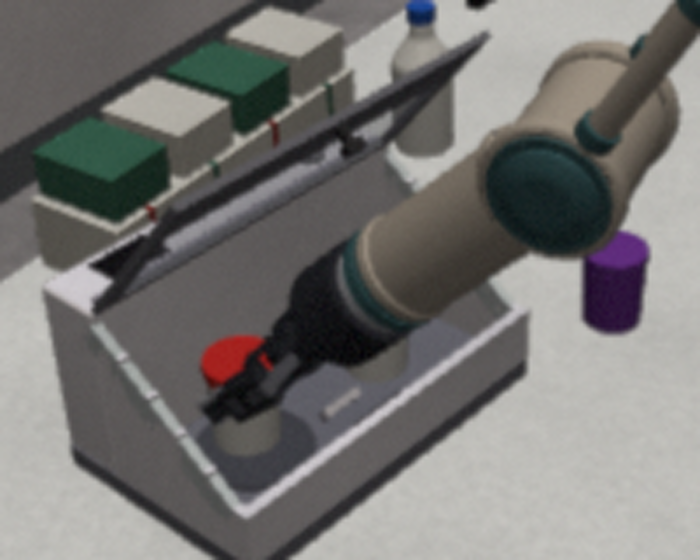

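```bash
python3 -m jog '[-2,0.5,2,0,0,0, -4,0.9,4,0,0,0, -5.5,0.9,5.5,0,0,0, -6.7,0.9,6.7,0,0,0, -6.7,0.9,6.7,0,0,0]'; python3 -m jog '[-0.7,0,0.7,0,0,0, -0.7,0,0.7,0,0,0]';python3 -m jog '[-0.7,0,0.7,0,0,0, -0.7,0,0.7,0,0,0]'
```

```text
clock: 27.02
position: [0.6138, 0.1795, 0.0758]
ee_rot: [-0.033, 0.92, 0.081, 0.381]
contact_force: [-0.4, -0.4, -2.4]
width: 0.0529
clock: 27.28
position: [0.6139, 0.1795, 0.075]
ee_rot: [-0.033, 0.92, 0.081, 0.381]
contact_force: [-0.5, -1.1, -2.5]
width: 0.0536
clock: 27.52
position: [0.6139, 0.1794, 0.074]
ee_rot: [-0.033, 0.92, 0.081, 0.381]
contact_force: [0.6, 0.2, -2.2]
width: 0.0531
```

```bash
python3 -m jog '[-0.4,0,0.4,0,0,0, -0.7,0,0.7,0,0,0]'; python3 -m jog '[-0.4,0,0.4,0,0,0, -0.7,0,0.7,0,0,0]';
```

```text
clock: 27.78
position: [0.6141, 0.1795, 0.0732]
ee_rot: [-0.033, 0.92, 0.081, 0.381]
contact_force: [-0.1, 0.9, -0.4]
width: 0.0533
clock: 28.02
position: [0.6148, 0.1796, 0.0733]
ee_rot: [-0.034, 0.92, 0.081, 0.383]
contact_force: [-3.5, -1.3, 6.2]
width: 0.0535
```

```bash
python3 -m jog '[0.4,0,-0.4,0,0,0, 0.4,0,-0.4,0,0,0]'; python3 - <<'E'
from cart import *
W=get_image("wrist");p,r,s=st();print(s["contact_force"])
m=cv2.inRange(cv2.cvtColor(np.ascontiguousarray(W["frame"]),cv2.COLOR_RGB2HSV),(0,150,60),(6,255,255));m[:200]=0;m[:,:215]=0;m[:,360:]=0
c=max(cv2.findContours(m,0,2)[0],key=cv2.contourArea);e=cv2.fitEllipse(c);print(e, "lid",onz(W,e[0],.094),p,r.apply([0,0,1]))
E
```

```text
clock: 28.28
position: [0.6143, 0.1796, 0.0732]
ee_rot: [-0.033, 0.92, 0.081, 0.382]
contact_force: [-2.8, -0.7, 3.8]
width: 0.0532
[-2.0439 -1.1741  3.6615]
((286.01251220703125, 281.7713317871094), (129.81199645996094, 130.2792510986328), 21.207794189453125) lid [0.6103 0.1789 0.094 ] [0.6143 0.1795 0.0732] [ 0.6973  0.1231 -0.7061]
```

```bash
python3 -m jog '[0,0,0,0,0,0, 0,0,0,0,0,0, 0,0,0,0,0,0, 0,0,0,0,0,0]' 0.15; python3 - <<'E'
from cart import *
W=get_image("wrist");p,r,s=st();print(s["contact_force"],s["width"],p);save(W,"w18")
E
```

```text
clock: 28.82
position: [0.6139, 0.1795, 0.0724]
ee_rot: [-0.033, 0.92, 0.081, 0.381]
contact_force: [-0.7, -0.4, 0.9]
width: 0.0727
[-0.2508 -0.4919  0.5468] 0.07249556792147017 [0.6139 0.1795 0.0725]
```

View pics/w18.png

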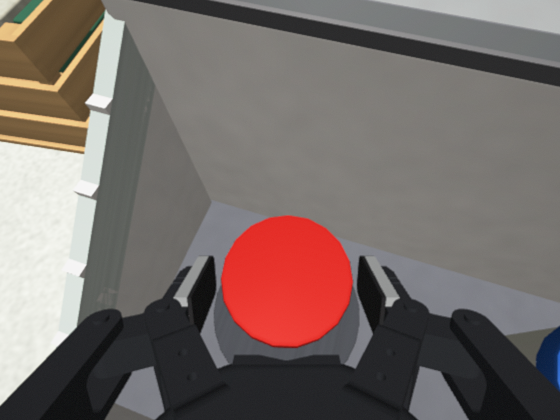

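```bash
python3 - <<'E'
from cart import *
p,r,s=st();z=r.apply([0,0,1])
crow([(p-z*.10,r,5),(p-z*.14+[-.06,0,.0],tool(55,np.radians(10)),4),(p-z*.14+[-.11,-.05,.0],tool(60,np.radians(5)),3)],12)
E
```

```text
-0,-0,-20,0.0,0.0,0.0,    # [0.6   0.177 0.087] [ 0.18  0.36  2.26  3.14  0.26 -1.57] 7e-12 0.04
0,0,-40,0.0,0.0,0.0,    # [0.586 0.175 0.101] [ 0.18  0.31  2.28  3.15  0.23 -1.57] 1e-11 0.04
-0,-0,-60,0.0,0.0,0.0,    # [0.572 0.172 0.115] [ 0.18  0.27  2.29  3.15  0.2  -1.57] 1e-10 0.05
0,-0,-80,0.0,0.0,0.0,    # [0.558 0.17  0.129] [ 0.18  0.22  2.3   3.15  0.16 -1.58] 3e-15 0.05
0,-0,-100,0.0,0.0,0.0,    # [0.544 0.167 0.143] [ 0.18  0.17  2.3   3.15  0.12 -1.58] 7e-15 0.05
-10,-3,-120,-0.0,2.5,0.0,    # [0.522 0.166 0.15 ] [ 0.19  0.14  2.37  3.18  0.2  -1.6 ] 1e-14 0.08
-21,-5,-141,-0.0,5.0,0.0,    # [0.5   0.165 0.157] [ 0.2   0.12  2.43  3.2   0.28 -1.62] 1e-15 0.08
-31,-8,-161,-0.0,7.5,0.0,    # [0.478 0.164 0.164] [ 0.21  0.09  2.49  3.23  0.36 -1.63] 9e-10 0.08
-42,-10,-182,-0.0,10.0,0.0,    # [0.456 0.162 0.172] [ 0.23  0.07  2.55  3.25  0.44 -1.64] 5e-10 0.08
-55,3,-195,-1.3,11.7,1.0,    # [0.44  0.146 0.172] [ 0.21  0.06  2.62  3.25  0.53 -1.63] 2e-10 0.09
-69,17,-209,-2.7,13.3,2.1,    # [0.423 0.129 0.172] [ 0.18  0.06  2.68  3.24  0.62 -1.62] 1e-13 0.10
-83,30,-223,-4.0,15.0,3.1,    # [0.406 0.112 0.172] [ 0.18  0.02  2.7   3.3   0.59 -1.66] 4e-02 0.06
```

```bash
python3 -m jog '[0,0,-8,0,0,0, 0,0,-22,0,0,0, 0,0,-40,0,0,0, 0,0,-60,0,0,0, 0,0,-80,0,0,0, 0,0,-98,0,0,0, -10,-3,-120,0,2.5,0, -21,-5,-141,0,5,0, -31,-8,-161,0,7.5,0, -42,-10,-182,0,10,0]'; python3 - <<'E'
from cart import *
W=get_image("wrist");save(W,"w19");D=get_image("side");save(D,"s19",(150,110,430,310),2.8);S=get_image("scene");save(S,"sc19")
p,r,s=st();print(s["contact_force"],p,s["qpos"])
for a in (1.45,1.5):
    f=-np.radians(35)+a;e=np.array([-np.cos(f),0,np.sin(f)]);n=np.array([np.sin(f),0,np.cos(f)]);h=np.array([.06,0,.165])
    print(a,*[proj(D,case2w(h+.16*e+[0,y,0]+n*.003)).round(1) for y in(.147,-.147)])
E
```

```text
clock: 30.12
position: [0.4548, 0.1615, 0.1726]
ee_rot: [-0.04, 0.883, 0.077, 0.461]
contact_force: [0.9, -0.8, 0.0]
width: 0.0724
[ 0.3787 -0.8374  0.1925] [0.4544 0.1617 0.1715] [ 0.229   0.0628  2.5575  3.2449  0.4388 -1.6336]
1.45 [200. 191.] [289.4 140.5]
1.5 [197.7 187.9] [287.5 137.9]
```

View pics/w19.png

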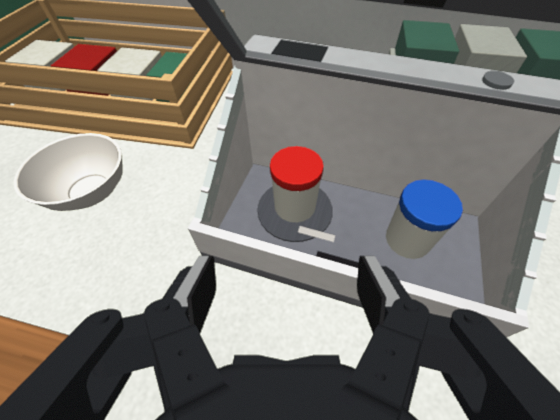

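View pics/s19.png

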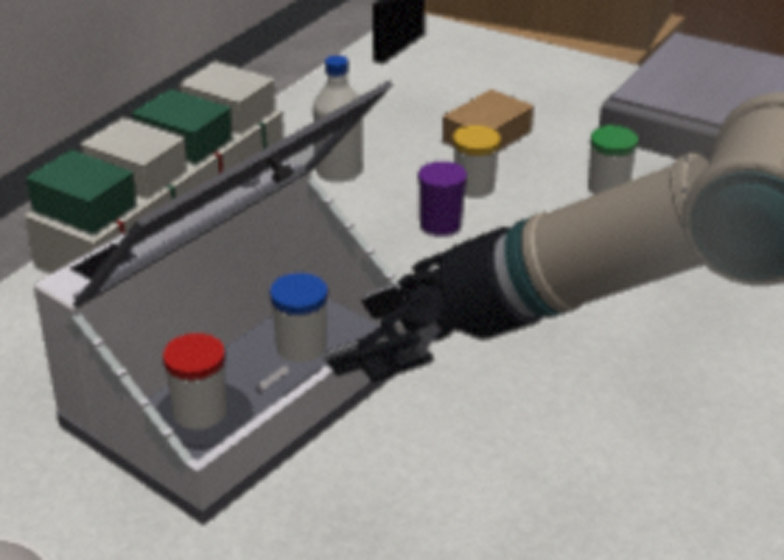

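View pics/sc19.png

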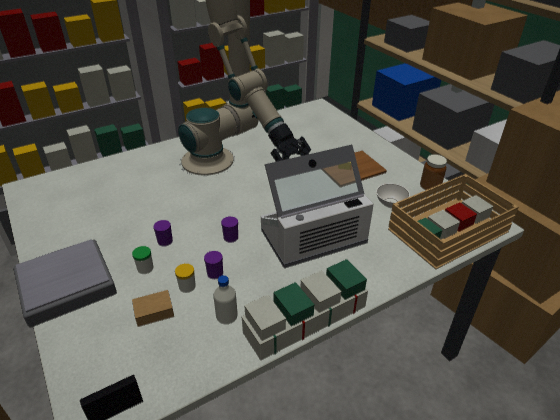

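```bash
python3 - <<'E'
from cart import *
W=get_image("wrist");D=get_image("side");S=get_image("scene")
h=lambda d,lo,hi,b:max(blobs(d["frame"],lo,hi,b),key=lambda x:x[1][4])
rw=h(W,(0,150,60),(6,255,255),(250,130,340,200));rs=h(D,(0,150,60),(6,255,255),(200,220,240,280))
print("red lid",rw,rs,tri((W,rw[0]),(D,rs[0])))
bw=h(W,(100,80,60),(118,255,255),(380,160,480,240));bs=h(D,(100,80,60),(118,255,255),(230,195,290,230))
print("blue lid",tri((W,bw[0]),(D,bs[0])))
ds=h(S,(0,0,0),(180,255,40),(300,150,325,175));print("disc",ds)
for a in(1.3,1.4,1.45,1.5,1.55):
    f=-np.radians(35)+a;e=np.array([-np.cos(f),0,np.sin(f)]);n=np.array([np.sin(f),0,np.cos(f)]);hh=np.array([.06,0,.165])
    print(a,proj(S,case2w(hh+.13*e+n*.003)).round(1),*[proj(S,case2w(hh+.16*e+[0,y,0]+n*.003)).round(1) for y in(.147,-.147)],proj(D,case2w(hh+.13*e-n*.003)).round(1))
save(S,"sc20",(255,135,375,225),6);save(W,"w20",(230,130,360,250),5)
E
```

```text
red lid ([296.4, 166.3], [270, 145, 54, 44, 1901]) ([218.8, 236.6], [208, 229, 22, 16, 274]) (array([0.6103, 0.1789, 0.0904]), [np.float64(0.25998606648836137), np.float64(0.2599860664884007)])
blue lid (array([0.5883, 0.0484, 0.0869]), [np.float64(0.18299911072967123), np.float64(0.1829991107297296)])
disc ([311.9, 163.0], [308, 159, 9, 9, 53])
1.3 [308.8 165.3] [347.1 146.7] [261.7 166.7] [248.6 178.5]
1.4 [310.2 164.2] [349.2 145.2] [263.  165.3] [245.8 173.7]
1.45 [311.  163.8] [350.3 144.6] [263.7 164.8] [244.2 171.3]
1.5 [311.8 163.5] [351.5 144.1] [264.5 164.4] [242.6 169. ]
1.55 [312.7 163.3] [352.7 143.8] [265.3 164.1] [240.9 166.8]
```

View pics/sc20.png

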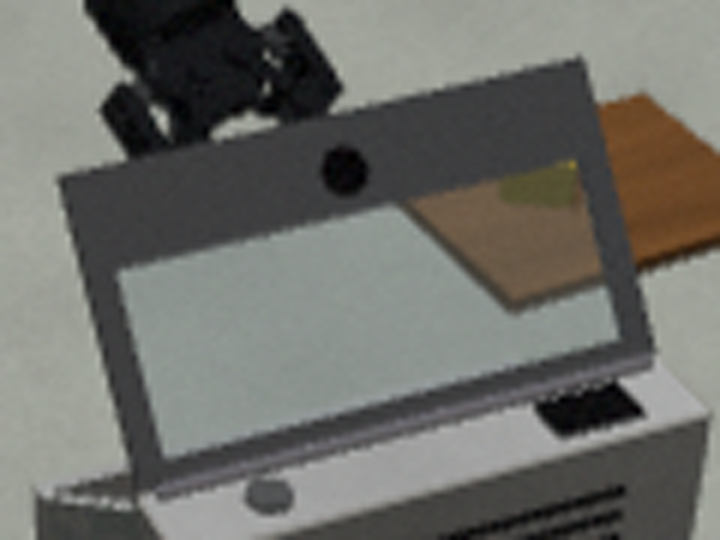

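View pics/w20.png

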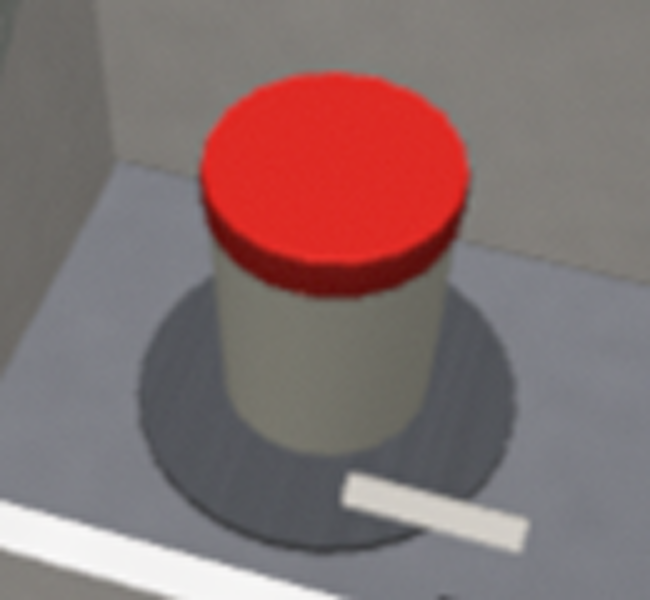

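```bash
python3 -m jog '[0,0,-15,0,0,0, 0,0,-15,0,0,0, 0,0,-15,0,0,0]'; python3 -c "
from rig import *
print(sign_off())"
```

```text
clock: 30.8
position: [0.4452, 0.1597, 0.1806]
ee_rot: [-0.04, 0.883, 0.077, 0.46]
contact_force: [-0.3, -1.2, 0.3]
width: 0.0726
the job is handed in; nothing more can be done
None
```

The flap is open and the red-lidded tub stands on the coaster. I handed the job in at about 31 s; no verdict is reported.

**What I did**
- **Flap:** I pressed the disc until it bottomed at about 13 N, then backed the closed fingers off along its arc at about 0.2 rad/s. The flap stayed against the fingers until it reached its stop.
- **Tub:** I gripped the red-lidded tub at a 45° tilt and carried it over the front wall, under the raised flap. I set it down at about 8 N, let go and backed straight out.

**Last checks**
- **Tub position:** Two views put the lid centre at (0.610, 0.179) m. The coaster measured (0.609, 0.179), so the tub is about 1 mm off centre. It looked upright.
- **Flap angle:** The scene camera's view of the disc matches 1.50 rad. The side camera's corner readings fit 1.45 to 1.50 to within a few pixels, so they do not separate the two.
- **Blue tub:** It measured up to about 4 mm from its earlier readings. Those were taken partly through the closed pane, and I never touched it.
- **Other items:** The objects on the table looked unmoved, but I did not measure them again.

**A check that came out wrong:** On the first approach to the disc, joint 6 read 2.7009 rad against its 2.70 limit. I reoriented straight away, and it stayed clear of the limit afterwards.

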